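# Refit the washed belt scraper and clamp it

## Robot

A 6-joint arm with a two-finger parallel gripper is mounted at the origin on the work surface. World frame = base frame: x ahead of the robot, y to its left, z up, the work surface at z = 0. Lengths are in m, angles in degrees, forces in N, time in s.
With the tool pointing down it reaches from about 0.35 to 0.925 m from the base axis. Payload 6.4 kg.
Tool frame: the origin (TCP) lies at the very end of the fingers, on their centre line; the grasp point (between the pads) lies 19 mm behind it; z points along the fingers, y is the direction in which the jaws open and shut (so a half turn about z gives the same grasp; the last joint's range is limited). The gripper opens to 85 mm and grips with 20 to 120 N. Pads are 22 mm wide; open, the fingers measure 114 mm over their backs; the gripper's body (76 mm by 85 mm) begins 54 mm behind the grasp point. The pads swing forward as they close: fully open they stand 13 mm farther back than shut.
Start: joints at [55.571, 14.043, 89.255, -0, 76.702, -9.975], TCP at [0.269, 0.592, 0.231] pointing down, gripper open.
Joint ranges: [-179.41, 179.41], [-58.25, 129.5], [7.25, 145.43], [-54.29, 234.29], [11.92, 165.04], [-157.13, 157.13]. Speed limits (degrees/s): [147.25, 147.25, 180, 180, 180, 180].

## Interface

Orientations are given as a 3x3 rotation matrix whose columns are the frame's x, y, z axes.
In Python, from station import observe, capture, job_done gives the robot as it stands.
- The arm moves only by the shell command python3 -m creep 'ROWS' [OPENING]. ROWS is JSON, a list of rows, each an object with "delta_pos": the shift along the tool's x, y, z in m, a list of three; "dr": the turn, a rotation vector about the tool's x, y, z in degrees, a list of three. In form: [{"delta_pos": [tx, ty, tz], "dr": [ax, ay, az]}, ...]. A call has 1 to 5 rows; each row shifts and turns the pose as measured when the row begins, along the tool's axes as they then stand; what a row does not reach is not made up. A row lasts 1/12 s, in which the tool goes at most 41.7 mm and 7.16 degrees, less where a joint would pass 70% of its speed; a pose out of reach is approached as far as the arm can. A call with a gripper value outside its range is refused whole. OPENING is the finger opening in m, from 0 to 0.0854, set as the call begins (- or left out, the last holds). The fingers move at their own pace and stop on an object; the grip force is fixed at half the most. Time passes only in rows, so rows that do not move let the fingers close. It gives the time, the measured TCP pose, the force and the opening at its end, in the units of the state.
- observe(): the state, without advancing time (a new reading comes with each control period).
- capture(name): name is "scene" or "top" or "wrist"; returns a dict with "color" (420x560x3 uint8, blue, green, red), "depth" (420x560 float32, m along the optical axis (not along the pixel's ray), 0 where there is no reading), "fx", "fy", "cx", "cy" (pixels), "R" (3x3) and "t" (3): a world point X has camera coordinates R X + t; the wrist camera has in their place "hand_eye" (4x4, takes a point from camera to tool coordinates, whose origin is the TCP and whose axes are the flange's). Camera axes: x right, y down, z forward; pixel columns grow to the right and rows downward; lengths in m; the calibration is good to about 2 mm. A picture is of the moment at which its call begins: read the wrist's pose just before it.
- job_done(): hands the job in, once; it reports no verdict.
The state is a dict: "time": time; "joint_pos": joint angles; "qvel": joint speeds; "effort": joint torques, N m; "position": TCP position; "eef_rot": TCP orientation; "wrist_force": force on the tool from outside, world axes, zero at the start; "torque": the same for the moment, N m; "gripper_width": finger opening in m.
Only numpy, scipy, OpenCV 4.12 (cv2) and the standard library are available. Lean on these libraries where they do the work, as an engineer would, in place of code of your own. Each camera call takes 0.05 s, during which the arm holds its last target.

## Task

Take the washed scraper bar, which stands on end in the drying block, lay it down flat on the cutting board with its fin up and let go of it. Then pick it up again (the fin is its handle), set it flat, fin up, in its seat across the nose of the belt conveyor, and turn the three clamp knobs clockwise fully home against their stops, the middle one first and then the two outer ones, so that their lugs hold the bar. Leave the tub, the bottle and the brush where they are.

Things in the scene. Friction and masses are not known exactly. Their poses are not given: they have to be found in the camera images.
- bar_middle (a point): Loose white plastic scraper bar: slab 210 long (its x) x 36 wide (y) x 12 thick (z), 0.15 to 0.31 kg, with a fin on its +z face. Point: centre of the slab, 6 above its underside. Ends and long edges are alike, so it fits its seat either way round. At the start it stands on end in the drying block, its -x end up, its fin pointing roughly away from the robot.
- bar_fin (a point): Middle of the bar's fin, which is 60 long (along the bar) x 12 thick (along the bar's width) x 34 high, in the middle of the bar. Point: half-way up the fin, 23 from the slab's centre along the bar's z and 17 below the fin's top. Axes as the bar's.
- rack: Drying block, white plastic, fixed, 90 (x) x 100 (y) x 56 high; origin at the centre of its underside. In its top one slot, 15 (x) x 41 (y), 50 deep (floor 6 above the bench), in which the bar stands loosely, its width along the slot's y, its fin to the block's +x; 160 of the bar stands above the block.
- board: Flat green plastic cutting board, fixed, 270 (its x, away from the robot) x 170 (its y) x 12 thick; origin at the centre of its underside. The bar is laid down here, the middle of the bar over the board.
- seat (a point): Centre of the floor of the bar's seat, 30 above the bench, on the near end of a low fixed conveyor; x along the belt away from the robot, y along the seat. The bar lies along y, fin up, on two steel saddles, its slab centre 6 above the point, between flared side lips (42 apart at the floor, 50 at the top, 11 high, at y = 82 to 106 either side) and end lips 224 apart. Belt (x over 40): 10 above the point; side frames: 20 above.
- knob_mid_grip (a point): Middle captive clamp knob (seat x = -50, y = 0). Black upright grip 40 long x 14 thick x 40 high; point on the turning axis, 10 below the grip's top. Its x axis runs along the grip towards the tip of the steel lug fixed under it. Lug: tip 39 from the axis, 10 wide, 8 thick, underside 38 below the point; round it a collar of diameter 34, 8 thick, at the same level.
- knob_left_grip (a point): Outer clamp knob on the robot's left (seat x = -50, y = +85), like the middle one.
- knob_right_grip (a point): Outer clamp knob on the robot's right (seat x = -50, y = -85), like the middle one.
- knob_mid (a joint): Angle of the middle knob in rad, growing clockwise seen from above; it starts open between 0 and 0.45 (lug roughly along the seat, clear of the bar) and ends at a hard stop at 1.5, where the lug points straight across the bar's edge, 3 above it. It stays where it is left (friction torque 0.1 N m).
- knob_left (a joint): The same for the left outer knob (its own start).
- knob_right (a joint): The same for the right outer knob (its own start).
- tub: Bystander: white open tub, 110 wide, 100 high, beyond the board; leave alone.
- spray: Bystander: white bottle, 66 wide, 160 high, on the far left; leave alone.
- brush: Bystander: white washing brush lying on the near right; leave alone.

How it is judged:
By the outcome, as a careful person would: the job done as asked, in the order asked, and still so for the second after the job is handed in, with the robot touching nothing.
It also fails if it takes over 72 s, if anything falls off the work surface, if the arm or the gripper's body presses on something with over 40 N, if the wrist force passes 120 N, or if a joint passes its speed limit or range.

## Working session

There is one attempt and no reset: what is moved stays moved. The work goes in short steps, Python scripts to look and compute and a shell command to move; the robot and the scene stay as the last step left them, time stands still between calls to the robot, and variables do not carry over. Pictures are saved under pics/ and viewed, and the job is handed in when it is done.

```bash
ls; mkdir -p pics; python3 - <<'E'
from station import observe,capture
import cv2,numpy as np
print(observe())
for n in ["scene","top","wrist"]:
    c=capture(n); cv2.imwrite(f"pics/{n}0.png",c["color"]); np.savez(f"pics/{n}0.npz",**c)
    print(n,{k:(np.round(v,4).tolist() if not np.isscalar(v) else v) for k,v in c.items() if k not in("color","depth")})
    print((c["depth"]>0).mean())
E
```

```text
pics
{'time': 0.0, 'joint_pos': array([ 5.55732200e+01,  1.40863844e+01,  8.93254697e+01, -5.73564906e-04,
        7.67019312e+01, -9.97387503e+00]), 'qvel': array([-0.11657697,  0.00194889, -0.11321915,  0.00721852,  0.02959439,
       -0.06871014]), 'effort': array([-9.20298180e-05, -4.29501271e+01, -3.26137626e+01, -1.57206209e-04,
        5.15116670e-03, -1.30355187e-05]), 'position': array([0.26872387, 0.59123144, 0.2301498 ]), 'eef_rot': array([[-9.10302597e-01,  4.13941952e-01, -1.11471313e-03],
       [ 4.13943318e-01,  9.10301175e-01, -1.64359831e-03],
       [ 3.34370384e-04, -1.95759986e-03, -9.99998028e-01]]), 'wrist_force': array([-0.45529887, -0.08097207,  0.23986846]), 'torque': array([ 0.05554287, -0.01999664,  0.00970276]), 'gripper_width': 0.08534825416758446}
scene {'fx': 449.3476244755843, 'fy': 449.3476244755843, 'cx': 284.06139141274707, 'cy': 211.9146499261328, 'R': [[0.6078, 0.794, -0.0131], [0.6799, -0.5288, -0.508], [-0.4103, 0.2999, -0.8613]], 't': [-0.3199, -0.3335, 1.6478]}
0.9961819727891157
top {'fx': 464.2261084291843, 'fy': 464.2261084291843, 'cx': 283.15761874775967, 'cy': 204.16343280848835, 'R': [[0.0229, -0.9997, 0.009], [-0.9945, -0.0237, -0.1022], [0.1024, -0.0066, -0.9947]], 't': [-0.03, 0.5577, 1.2166]}
0.9959821428571428
wrist {'fx': 336.08864018169675, 'fy': 336.08864018169675, 'cx': 280.29492507520774, 'cy': 214.30717547110424, 'hand_eye': [[0.0002, -0.9546, -0.2977, 0.0757], [1.0, -0.0001, 0.0009, 0.0003], [-0.0009, -0.2977, 0.9546, -0.1425], [0.0, 0.0, 0.0, 1.0]]}
0.9959098639455782
```

View pics/scene0.png

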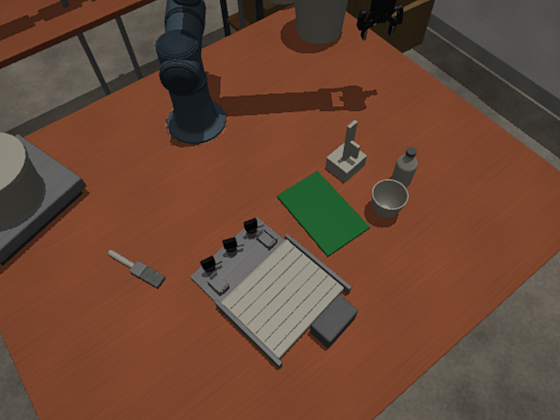

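View pics/top0.png

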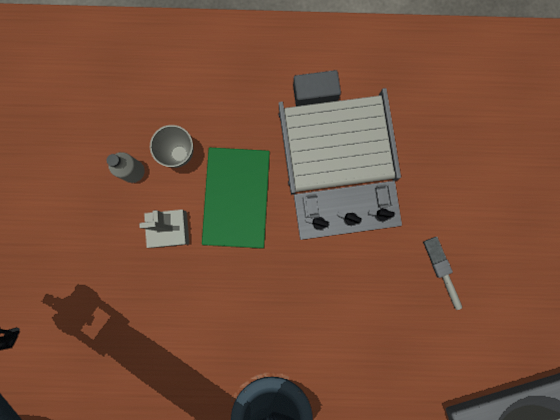

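View pics/wrist0.png

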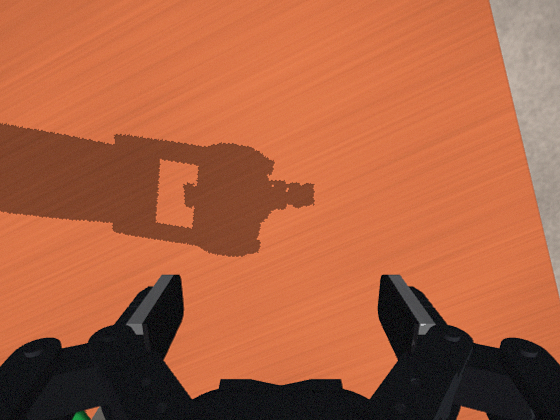

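```bash
cat > h.py <<'E'
import numpy as np,cv2
from station import observe,capture
def cam(n,save=None):
    s=observe() if n=="wrist" else None
    c=capture(n)
    if n=="wrist":
        T=np.eye(4);T[:3,:3]=s["eef_rot"];T[:3,3]=s["position"]
        M=T@c["hand_eye"]; c["R"]=M[:3,:3].T; c["t"]=-c["R"]@M[:3,3]
    if save: cv2.imwrite(f"pics/{save}.png",c["color"]); np.savez(f"pics/{save}.npz",**c)
    return c
def cloud(c):
    h,w=c["depth"].shape; v,u=np.mgrid[:h,:w]; d=c["depth"]
    P=np.stack([(u-c["cx"])/c["fx"]*d,(v-c["cy"])/c["fy"]*d,d],-1)
    return (P-c["t"])@c["R"]
def proj(c,X):
    p=np.atleast_2d(X)@c["R"].T+c["t"]; return np.stack([p[:,0]/p[:,2]*c["fx"]+c["cx"],p[:,1]/p[:,2]*c["fy"]+c["cy"]],-1)
def ray(c,uv,z):
    uv=np.atleast_2d(uv); d=np.stack([(uv[:,0]-c["cx"])/c["fx"],(uv[:,1]-c["cy"])/c["fy"],np.ones(len(uv))],-1)@c["R"]
    o=-c["R"].T@c["t"]; return o+d*((z-o[2])/d[:,2])[:,None]
def rect(pts):
    return cv2.minAreaRect((np.asarray(pts)[:,:2]*1000).astype(np.float32))
E
python3 - <<'E'
from h import *
cs={n:dict(np.load(f"pics/{n}0.npz")) for n in("top","scene")}
for n,c in cs.items():
    P=cloud(c); H=P[...,2]
    print(n,"bench z",np.median(H[300:320,250:300] if n=="top" else H[300:320,60:100]))
    hsv=cv2.cvtColor(c["color"],cv2.COLOR_BGR2HSV)
    g=(hsv[...,0]>45)&(hsv[...,0]<75)&(hsv[...,1]>150)
    print("board",rect(P[g]),np.median(H[g]))
    k=(c["color"].max(-1)<45)&(H>0.06)&(H<0.12)&(P[...,0]>.35)&(P[...,1]<.1)&(P[...,1]>-.4)&(P[...,0]<.8)
    nn,lab,st,ce=cv2.connectedComponentsWithStats(k.astype(np.uint8))
    for i in range(1,nn):
        if st[i,4]>15:
            q=P[lab==i]; r=rect(q); print(" dark",st[i,4],ce[i].round(),q.mean(0).round(4),r,q[:,2].max())
    for zl,zh in((.05,.062),(.075,.20),(.205,.23)):
        m=(H>zl)&(H<zh)&(P[...,0]>.3)&(P[...,0]<.6)&(P[...,1]>.15)&(P[...,1]<.4)&(hsv[...,1]<80)
        nn,lab,st,ce=cv2.connectedComponentsWithStats(m.astype(np.uint8))
        for i in range(1,nn):
            if st[i,4]>15: q=P[lab==i]; print(" rack",zl,st[i,4],ce[i].round(),np.median(q,0).round(4),rect(q),q[:,2].max())
c=cs["top"]
cv2.imwrite("pics/crop1.png",np.hstack([cv2.resize(c["color"][140:260,100:220],(400,400),interpolation=2),cv2.resize(c["color"][170:250,290:410],(400,400*80//120),interpolation=2)if 0 else cv2.resize(c["color"][130:250,290:410],(400,400),interpolation=2)]))
c=cs["scene"]
cv2.imwrite("pics/crop2.png",np.hstack([cv2.resize(c["color"][110:220,310:420],(400,400),interpolation=2),cv2.resize(c["color"][205:305,185:285],(400,400),interpolation=2)]))
E
```

```text
top bench z 0.00017432453671329456
board ((565.06591796875, -42.55952453613281), (485.5389099121094, 272.5914611816406), 86.12239837646484) 0.0117595659371155
 dark 102 [385. 214.] [ 0.5344 -0.277   0.0876] ((535.0289916992188, -279.0796813964844), (36.431087493896484, 13.769089698791504), 81.4307632446289) 0.09672818327293914
 dark 101 [353. 218.] [ 0.521  -0.1943  0.0887] ((521.8440551757812, -196.01817321777344), (37.52573776245117, 14.167478561401367), 69.2736587524414) 0.0982035109794247
 dark 95 [320. 222.] [ 0.5076 -0.1115  0.0905] ((508.134765625, -112.47297668457031), (38.461570739746094, 14.188883781433105), 74.5099868774414) 0.09844598088277394
 rack 0.05 946 [168. 231.] [0.4714 0.2757 0.0559] ((484.58050537109375, 290.6522216796875), (89.83968353271484, 101.81400299072266), 7.100544452667236) 0.06183850500269822
 rack 0.05 75 [149. 217.] [0.5132 0.3334 0.0558] ((512.7652587890625, 333.0953674316406), (23.604440689086914, 22.19924545288086), 7.720542907714844) 0.061827988493582696
 rack 0.075 233 [159. 222.] [0.4966 0.2877 0.138 ] ((501.22039794921875, 291.3979797363281), 
[... 732 characters left out ...]
68050587031613
 dark 113 [208. 262.] [ 0.5421 -0.2821  0.0838] ((540.462158203125, -282.03570556640625), (36.95896911621094, 13.399360656738281), 83.43431854248047) 0.10025968286206337
 rack 0.05 475 [345. 159.] [0.4998 0.2737 0.0569] ((487.9496765136719, 290.17864990234375), (92.30472564697266, 102.30925750732422), 7.179131507873535) 0.06196543947394964
 rack 0.075 326 [351. 145.] [0.4952 0.2874 0.1323] ((504.9386901855469, 286.70111083984375), (33.031150817871094, 45.59053039550781), 86.40257263183594) 0.19898525050989538
 rack 0.205 58 [352. 124.] [0.4899 0.2889 0.2156] ((487.69818115234375, 289.439697265625), (15.222875595092773, 35.88336944580078), 9.963479042053223) 0.22310756441964918
```

View pics/crop1.png

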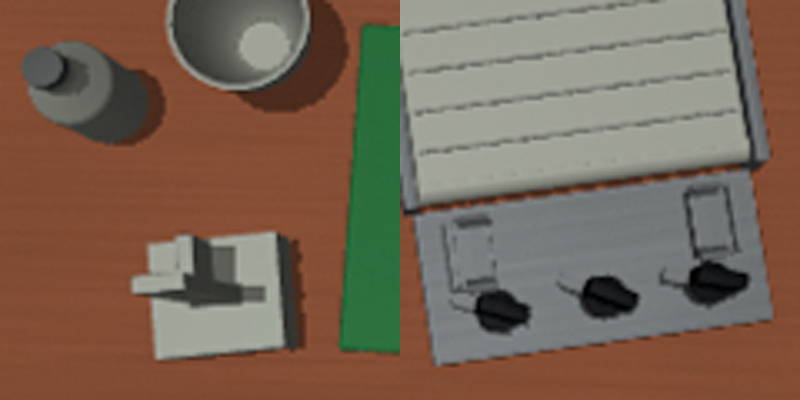

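View pics/crop2.png

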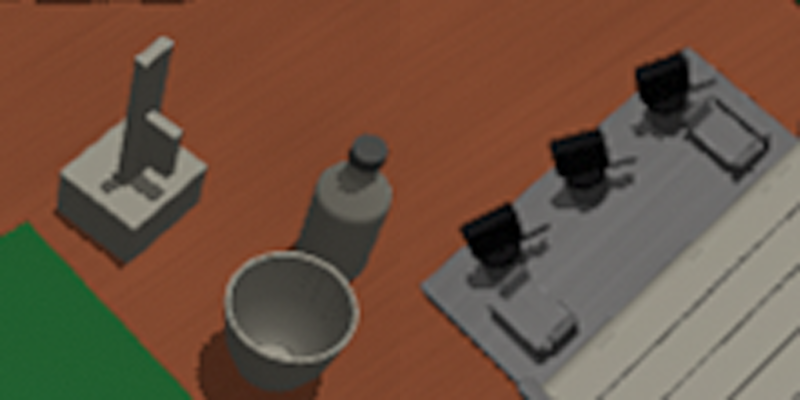

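```bash
python3 - <<'E'
from h import *
for n in("top","scene"):
    c=dict(np.load(f"pics/{n}0.npz")); P=cloud(c);H=P[...,2]
    a=np.radians(7.3); ex=np.array([np.cos(a),np.sin(a)]); ey=np.array([-ex[1],ex[0]])
    L=np.stack([(P[...,:2]-[0.486,.2905])@ex,(P[...,:2]-[0.486,.2905])@ey,H],-1)
    m0=(abs(L[...,0])<.08)&(abs(L[...,1])<.06)
    print(n)
    for z in np.arange(.06,.22,.01):
        m=m0&(H>z)&(H<z+.01); q=L[m]*1000
        if len(q): print(round(z,3),len(q),"x",np.percentile(q[:,0],[3,50,97]).round(1),"y",np.percentile(q[:,1],[3,50,97]).round(1))
    m=m0&(H>.136)&(H<.146)&(L[...,0]>.012); q=L[m]*1000; print("fintop",len(q),np.median(q,0),rect(q/1000))
    hsv=cv2.cvtColor(c["color"],cv2.COLOR_BGR2HSV)
    g=((hsv[...,0]>45)&(hsv[...,0]<75)&(hsv[...,1]>150)).astype(np.uint8)
    nn,lab,st,ce=cv2.connectedComponentsWithStats(g); i=1+st[1:,4].argmax(); print("board",rect(P[lab==i]))
    for nm,x0,x1,y0,y1 in(("tub",.55,.8,.15,.4),("spray",.5,.75,.3,.45)):
        m=(P[...,0]>x0)&(P[...,0]<x1)&(P[...,1]>y0)&(P[...,1]<y1)&(H>.07); q=P[m]; print(nm,q.min(0).round(3),q.max(0).round(3))
E
```

```text
top
0.06 49 x [-40.7  -7.4  36. ] y [-49.5 -15.2  40. ]
0.07 9 x [-7.5 -7.   1.5] y [-17.9 -11.9  11.2]
0.08 11 x [-7.1 -0.8 35.2] y [-18.5  -5.4  -0.4]
0.09 23 x [-7.1 15.  36.3] y [-17.9  -5.8   4. ]
0.1 18 x [-7.4 10.6 35.7] y [-17.7  -5.9   8.5]
0.11 25 x [-7.2 11.3 34.3] y [-17.9  -5.6  12.7]
0.12 17 x [-7.3 13.  36.7] y [-18.1  -6.    4.5]
0.13 38 x [-6.9 22.1 36.6] y [-17.7  -4.8   5.8]
0.14 46 x [-7.2 21.1 36.4] y [-17.2  -1.6   4. ]
0.15 11 x [-7.2 -7.   1.8] y [-18.2 -15.6   9.6]
0.16 13 x [-7.1 -5.7  3.3] y [-18.7 -16.7  14.1]
0.17 8 x [-7.1 -6.2  2.8] y [-17.4 -12.4  12.1]
0.18 8 x [-7.2 -6.7 -2. ] y [-17.8 -10.    1.8]
0.19 14 x [-6.9 -3.6  3.9] y [-18.7 -17.3   7.4]
0.2 12 x [-7.2 -6.7  3. ] y [-17.9 -13.1  11.9]
0.21 86 x [-6.7 -1.1  4.6] y [-17.7  -1.5  16.4]
fintop 59 [ 25.17591129  -0.88718212 140.63587844] ((24.699169158935547, -0.26386356353759766), (25.270244598388672, 12.267189025878906), 0.10889017581939697)
board ((572.3250122070312, 91.73158264160156), (209.58609008789062, 276.77117919921875), 88.2203140258789)
tub [0.61  0.219 0.07 ] [0.749 0.4   0.163]
spra
[... 485 characters left out ...]
 8.6]
0.15 22 x [-1.4  7.1  8.6] y [-18.8  -6.   16.5]
0.16 19 x [-1.4  6.4  8.6] y [-18.7  -8.8  13.5]
0.17 19 x [-4.4  7.3  9. ] y [-17.4  -6.2  13.9]
0.18 21 x [-1.9  7.1  8.7] y [-18.3 -10.7  18.3]
0.19 21 x [-1.6  6.7  9. ] y [-16.3  -4.   15.1]
0.2 22 x [-4.4  6.8  8.6] y [-19.6  -8.8  18.1]
0.21 49 x [-3.9  2.5  7.9] y [-18.1  -1.3  17.1]
fintop 37 [ 26.24419717  -1.98446258 141.72140077] ((26.079917907714844, -0.4735708236694336), (28.306621551513672, 15.145861625671387), 7.160907745361328)
board ((813.9371337890625, -51.98907470703125), (278.39007568359375, 880.223388671875), 55.40974044799805)
tub [0.615 0.219 0.07 ] [0.751 0.4   0.167]
spray [0.512 0.301 0.07 ] [0.741 0.424 0.167]
```

```bash
cat >> h.py <<'E'
from scipy.spatial.transform import Rotation as Ro
def Rz(t,yaw,flip):  # tool pointing down, tilted t deg so that tool z leans to -e (e=dir yaw); flip: tool x on -e
    e=np.array([np.cos(np.radians(yaw)),np.sin(np.radians(yaw)),0]);t=np.radians(t);Z=np.array([0,0,1.])
    z=-np.sin(t)*e-np.cos(t)*Z; x=np.cos(t)*e-np.sin(t)*Z
    if flip:x=-x
    return np.stack([x,np.cross(z,x),z],1)
def plan(R,p,n=None,pivot=None):
    s=observe();R0=s["eef_rot"];p0=s["position"]; p=np.array(p)
    rv=Ro.from_matrix(R0.T@R).as_rotvec(degrees=True);d=np.linalg.norm(p-p0)
    need=max(np.linalg.norm(rv)/7.1,d/.041); n=n or int(np.ceil(need))
    print(f"n={n} need={need:.2f} dist={d*1000:.1f}mm rot={np.linalg.norm(rv):.1f} rv={rv.round(1)} dtool={(R0.T@(p-p0)*1000).round(1)}")
    step=Ro.from_rotvec(rv/n,degrees=True).as_matrix(); R_=R0.copy(); dr=np.round(rv/n,2).tolist()
    for i in range(n):
        print("  ",(R_.T@(p-p0)/n).round(4).tolist(),dr); R_=R_@step
def st():
    s=observe(); print("t",round(s["time"],2),"q",s["joint_pos"].round(1),"p",s["position"].round(4),"f",s["wrist_force"].round(1),"w",round(float(s["gripper_width"]),4)); print(s["eef_rot"].round(3).tolist()); return s
E
python3 - <<'E'
from h import *
c=dict(np.load("pics/top0.npz"));P=cloud(c);H=P[...,2]
for nm,(u0,u1,v0,v1) in dict(tub=(145,200,120,175),spray=(100,152,145,190),board=(195,275,140,255)).items():
    q=P[v0:v1,u0:u1].reshape(-1,3)
    if nm=="board":
        hsv=cv2.cvtColor(c["color"],cv2.COLOR_BGR2HSV)[v0:v1,u0:u1].reshape(-1,3); q=q[(hsv[:,1]>150)&(hsv[:,0]>45)&(hsv[:,0]<75)]
    else: q=q[q[:,2]>.03]
    print(nm,rect(q),q[:,2].max())
plan(Rz(45,7.3,True),[.52,.30,.36])
E
```

```text
tub ((579.2223510742188, 153.67129516601562), (439.89996337890625, 106.61839294433594), 46.03812789916992) 1.2674764449644131
spray ((577.2197875976562, 191.4207763671875), (483.62420654296875, 110.15293884277344), 66.63256072998047) 1.2674764449644131
board ((572.3250122070312, 91.73158264160156), (209.58609008789062, 276.77117919921875), 88.2203140258789) 1.2674764449644131
n=10 need=9.90 dist=405.9mm rot=54.6 rv=[ 12.4  43.8 -30.1] dtool=[-349.2 -161.4 -129.4]
   [-0.0349, -0.0161, -0.0129] [1.24, 4.38, -3.01]
   [-0.0329, -0.0182, -0.0152] [1.24, 4.38, -3.01]
   [-0.0307, -0.0203, -0.0172] [1.24, 4.38, -3.01]
   [-0.0282, -0.0222, -0.019] [1.24, 4.38, -3.01]
   [-0.0255, -0.024, -0.0205] [1.24, 4.38, -3.01]
   [-0.0225, -0.0258, -0.0218] [1.24, 4.38, -3.01]
   [-0.0194, -0.0273, -0.0229] [1.24, 4.38, -3.01]
   [-0.0162, -0.0288, -0.0236] [1.24, 4.38, -3.01]
   [-0.0128, -0.0301, -0.0241] [1.24, 4.38, -3.01]
   [-0.0093, -0.0312, -0.0243] [1.24, 4.38, -3.01]
```

```bash
python3 -m creep '[{"delta_pos":[-0.01,0,-0.04],"dr":[0,0,0]},{"delta_pos":[-0.01,0,-0.04],"dr":[0,0,0]},{"delta_pos":[-0.01,0,-0.04],"dr":[0,0,0]}]' 0.05; python3 - <<'E'
from h import *
c=dict(np.load("pics/top0.npz"))
print(ray(c,[(172,146)],.1),ray(c,[(117,160)],.16),ray(c,[(128,170)],.08))
cs=[(208,148),(270,151),(265,248),(202,244)]
print(ray(c,cs,.012).round(4), ray(c,cs,.012).mean(0))
st();plan(Rz(45,7.3,True),[.53,.30,.36])
E
```

```text
time: 0.4
position: [0.2921, 0.575, 0.3383]
eef_rot: [[-0.911, 0.411, -0.018], [0.411, 0.911, -0.024], [0.006, -0.029, -1.0]]
wrist_force: [0.5, 0.3, -0.3]
gripper_width: 0.0514
[[0.69351933 0.27100818 0.1       ]] [[0.64231315 0.38745293 0.16      ]] [[0.63210139 0.38619654 0.08      ]]
[[0.7102 0.1931 0.012 ]
 [0.7061 0.0225 0.012 ]
 [0.4402 0.0291 0.012 ]
 [0.447  0.1988 0.012 ]] [0.57587642 0.11090965 0.012     ]
t 0.4 q [ 53.   10.7  82.1  -0.   88.9 -12.7] p [0.2921 0.575  0.3383] f [ 0.5  0.3 -0.3] w 0.0514
[[-0.911, 0.411, -0.018], [0.411, 0.911, -0.024], [0.006, -0.029, -1.0]]
n=9 need=8.88 dist=364.2mm rot=53.8 rv=[ 10.9  43.  -30.5] dtool=[-329.8 -153.4  -19.4]
   [-0.0366, -0.017, -0.0022] [1.22, 4.78, -3.39]
   [-0.0353, -0.0192, -0.0048] [1.22, 4.78, -3.39]
   [-0.0336, -0.0214, -0.0072] [1.22, 4.78, -3.39]
   [-0.0316, -0.0235, -0.0095] [1.22, 4.78, -3.39]
   [-0.0292, -0.0255, -0.0115] [1.22, 4.78, -3.39]
   [-0.0266, -0.0275, -0.0132] [1.22, 4.78, -3.39]
   [-0.0238, -0.0292, -0.0147] [1.22, 4.78, -3.39]
   [-0.0207, -0.0309, -0.016] [1.22, 4.78, -3.39]
   [-0.0175, -0.0324, -0.0169] [1.22, 4.78, -3.39]
```

```bash
python3 -m creep '[{"delta_pos":[-0.037,-0.017,-0.002],"dr":[1.2,4.8,-3.4]},{"delta_pos":[-0.035,-0.019,-0.005],"dr":[1.2,4.8,-3.4]},{"delta_pos":[-0.034,-0.021,-0.007],"dr":[1.2,4.8,-3.4]},{"delta_pos":[-0.032,-0.024,-0.009],"dr":[1.2,4.8,-3.4]},{"delta_pos":[-0.029,-0.026,-0.012],"dr":[1.2,4.8,-3.4]}]' >/dev/null;  python3 -m creep '[{"delta_pos":[-0.027,-0.027,-0.013],"dr":[1.2,4.8,-3.4]},{"delta_pos":[-0.024,-0.029,-0.015],"dr":[1.2,4.8,-3.4]},{"delta_pos":[-0.021,-0.031,-0.016],"dr":[1.2,4.8,-3.4]},{"delta_pos":[-0.017,-0.032,-0.017],"dr":[1.2,4.8,-3.4]}]'; python3 - <<'E'
from h import *
st()
P0=np.array([.486,.2905]);e=np.array([np.cos(np.radians(7.3)),np.sin(np.radians(7.3))])
g=np.r_[P0+e*.0176,.0996]; R=Rz(45,7.3,True)
plan(R,g-.12*R[:,2])
E
```

```text
time: 1.15
position: [0.5382, 0.3033, 0.372]
eef_rot: [[-0.683, -0.165, -0.711], [-0.145, 0.985, -0.089], [0.716, 0.042, -0.697]]
wrist_force: [0.1, 0.4, -0.0]
gripper_width: 0.0501
t 1.15 q [ 16.2  30.8  61.1   8.9 133.2 -80.9] p [0.5382 0.3033 0.372 ] f [ 0.1  0.4 -0. ] w 0.0501
[[-0.683, -0.165, -0.711], [-0.145, 0.985, -0.089], [0.716, 0.042, -0.697]]
n=5 need=4.73 dist=194.0mm rot=3.4 rv=[ 0.1 -0.8  3.3] dtool=[-168.   -15.9   95.6]
   [-0.0336, -0.0032, 0.0191] [0.02, -0.16, 0.66]
   [-0.0336, -0.0028, 0.0192] [0.02, -0.16, 0.66]
   [-0.0336, -0.0024, 0.0193] [0.02, -0.16, 0.66]
   [-0.0335, -0.002, 0.0194] [0.02, -0.16, 0.66]
   [-0.0335, -0.0016, 0.0195] [0.02, -0.16, 0.66]
```

```bash
python3 -m creep '[{"delta_pos":[-0.034,-0.003,0.019],"dr":[0,0,0.7]},{"delta_pos":[-0.034,-0.003,0.019],"dr":[0,0,0.7]},{"delta_pos":[-0.034,-0.002,0.019],"dr":[0,0,0.7]},{"delta_pos":[-0.034,-0.002,0.019],"dr":[0,-0.2,0.7]},{"delta_pos":[-0.034,-0.002,0.019],"dr":[0,-0.5,0.7]}]'; python3 - <<'E'
from h import *
st()
P0=np.array([.486,.2905]);e=np.array([np.cos(np.radians(7.3)),np.sin(np.radians(7.3))])
g=np.r_[P0+e*.0176,.0996]; R=Rz(45,7.3,True)
plan(R,g-.07*R[:,2]);plan(R,g)
c=cam("wrist","w1");c2=cam("scene","s1")
cv2.imwrite("pics/s1c.png",cv2.resize(c2["color"][60:230,280:450],(510,510)))
E
```

```text
time: 1.57
position: [0.6018, 0.2949, 0.1805]
eef_rot: [[-0.709, -0.11, -0.697], [-0.077, 0.994, -0.078], [0.701, -0.002, -0.713]]
wrist_force: [0.8, 0.5, 0.2]
gripper_width: 0.0499
t 1.57 q [ 14.3  45.3  59.2   6.4 119.5 -81.1] p [0.6018 0.2949 0.1805] f [0.8 0.5 0.2] w 0.0499
[[-0.709, -0.11, -0.697], [-0.077, 0.994, -0.078], [0.701, -0.002, -0.713]]
n=2 need=1.43 dist=58.5mm rot=1.1 rv=[ 0.6  0.5 -0.8] dtool=[12.6  9.6 56.3]
   [0.0063, 0.0048, 0.0282] [0.32, 0.24, -0.38]
   [0.0061, 0.005, 0.0282] [0.32, 0.24, -0.38]
n=4 need=3.10 dist=127.3mm rot=1.1 rv=[ 0.6  0.5 -0.8] dtool=[ 13.2   8.8 126.3]
   [0.0033, 0.0022, 0.0316] [0.16, 0.12, -0.19]
   [0.0032, 0.0023, 0.0316] [0.16, 0.12, -0.19]
   [0.0031, 0.0024, 0.0316] [0.16, 0.12, -0.19]
   [0.0031, 0.0025, 0.0316] [0.16, 0.12, -0.19]
```

View pics/w1.png

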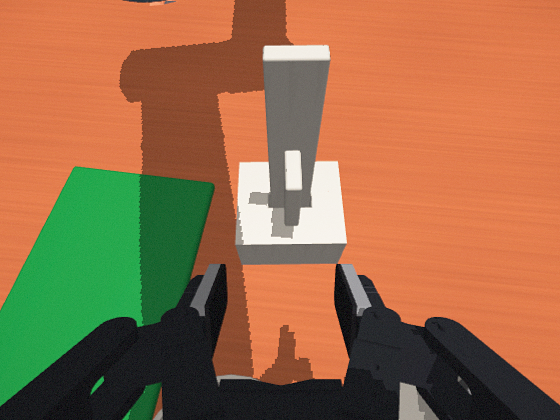

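View pics/s1c.png

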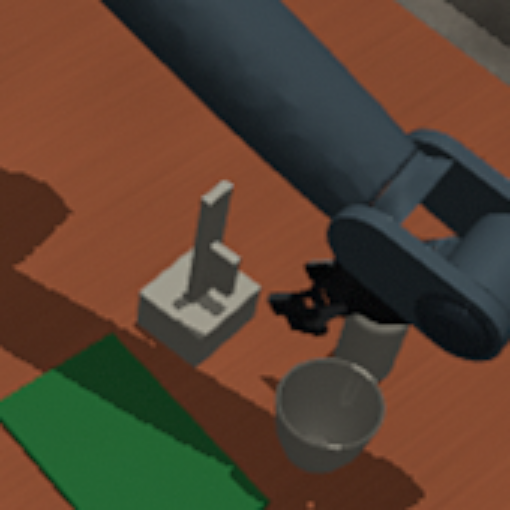

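```bash
python3 - <<'E'
from h import *
c=dict(np.load("pics/w1.npz"));P=cloud(c);H=P[...,2]
a=np.radians(7.3); ex=np.array([np.cos(a),np.sin(a)]); ey=np.array([-ex[1],ex[0]])
L=np.stack([(P[...,:2]-[0.486,.2905])@ex,(P[...,:2]-[0.486,.2905])@ey,H],-1)*1000
for (u,v) in[(293,170),(292,154),(292,205),(280,120),(310,120),(297,55),(297,51),(250,170),(335,240),(245,240)]: print((u,v),L[v,u].round(1))
m=(L[...,2]>85)&(L[...,2]<138)&(L[...,0]>12)&(L[...,0]<60)&(abs(L[...,1])<30); m[250:]=0
print("fin y",np.percentile(L[m][:,1],[2,50,98]),"x",np.percentile(L[m][:,0],[2,98]))
m=(L[...,2]>205)&(L[...,2]<225)&(abs(L[...,0])<30)&(abs(L[...,1])<40);m[250:]=0
print("top",rect(L[m]))
c=dict(np.load("pics/s1.npz"));P=cloud(c)
for s in[(395,145),(410,150),(430,165),(440,150),(425,175),(435,178),(400,155),(445,165),(412,172),(405,170)]: print(s,P[s[1],s[0]].round(3))
E
```

```text
(293, 170) [ 26.8   0.2 140.3]
(292, 154) [ 1.310e+01 -1.000e-01  1.405e+02]
(292, 205) [ 42.9  -0.4 118.8]
(280, 120) [  9.3  -8.6 171.1]
(310, 120) [  8.1  10.9 169.4]
(297, 55) [  5.7   0.5 215.7]
(297, 51) [  2.3   0.7 215.5]
(250, 170) [-32.5 -38.2  55.5]
(335, 240) [45.1 40.1 56.1]
(245, 240) [ 43.7 -40.8  56.1]
fin y [-5.76682714 -0.64429446  5.8002575 ] x [16.79541439 43.38988154]
top ((3598.828125, 212.34765625), (35923.35546875, 14106.3642578125), 89.32305908203125)
(395, 145) [0.686 0.238 0.348]
(410, 150) [0.725 0.247 0.359]
(430, 165) [0.788 0.251 0.361]
(440, 150) [0.782 0.281 0.389]
(425, 175) [0.682 0.477 0.003]
(435, 178) [0.808 0.266 0.315]
(400, 155) [0.687 0.273 0.28 ]
(445, 165) [0.815 0.268 0.376]
(412, 172) [0.679 0.39  0.092]
(405, 170) [0.663 0.372 0.101]
```

```bash
python3 -m creep '[{"delta_pos":[0.006,0.005,0.028],"dr":[0.3,0.2,-0.4]},{"delta_pos":[0.005,0.005,0.028],"dr":[0.3,0.2,-0.4]}]' 0.045; python3 - <<'E'
from h import *
st()
P0=np.array([.486,.2905]);e=np.array([np.cos(np.radians(7.3)),np.sin(np.radians(7.3))])
g=np.r_[P0+e*.020,.0996]; R=Rz(45,7.3,True)
plan(R,g)
E
```

```text
time: 1.83
position: [0.5534, 0.2975, 0.145]
eef_rot: [[-0.697, -0.124, -0.706], [-0.088, 0.992, -0.088], [0.712, 0.001, -0.702]]
wrist_force: [-1.0, -0.3, -0.3]
gripper_width: 0.0449
t 1.83 q [ 15.5  42.2  68.3   6.5 114.5 -81.4] p [0.5534 0.2975 0.145 ] f [-1.  -0.3 -0.3] w 0.0449
[[-0.697, -0.124, -0.706], [-0.088, 0.992, -0.088], [0.712, 0.001, -0.702]]
n=2 need=1.61 dist=65.9mm rot=0.4 rv=[ 0.1 -0.4 -0.1] dtool=[ 1.2  1.4 65.9]
   [0.0006, 0.0007, 0.0329] [0.07, -0.2, -0.04]
   [0.0007, 0.0007, 0.0329] [0.07, -0.2, -0.04]
```

```bash
python3 -m creep '[{"delta_pos":[0.0005,0.0005,0.022],"dr":[0,-0.2,0]},{"delta_pos":[0.0005,0.0005,0.022],"dr":[0,-0.2,0]},{"delta_pos":[0,0,0.018],"dr":[0,0,0]}]' ; python3 - <<'E'
from h import *
st()
P0=np.array([.486,.2905]);e=np.array([np.cos(np.radians(7.3)),np.sin(np.radians(7.3))])
g=np.r_[P0+e*.020,.0996]; R=Rz(45,7.3,True)
plan(R,g)
c=cam("wrist","w2")
E
```

```text
time: 2.08
position: [0.5065, 0.295, 0.107]
eef_rot: [[-0.705, -0.128, -0.698], [-0.093, 0.992, -0.088], [0.703, 0.003, -0.711]]
wrist_force: [-0.7, 0.5, -0.3]
gripper_width: 0.0447
t 2.08 q [ 16.3  39.1  77.2   6.7 107.9 -81.7] p [0.5065 0.295  0.107 ] f [-0.7  0.5 -0.3] w 0.0447
[[-0.705, -0.128, -0.698], [-0.093, 0.992, -0.088], [0.703, 0.003, -0.711]]
n=1 need=0.19 dist=7.7mm rot=0.4 rv=[0.1 0.3 0.2] dtool=[-4.5 -1.9  5.9]
   [-0.0045, -0.0019, 0.0059] [0.1, 0.31, 0.16]
```

View pics/w2.png

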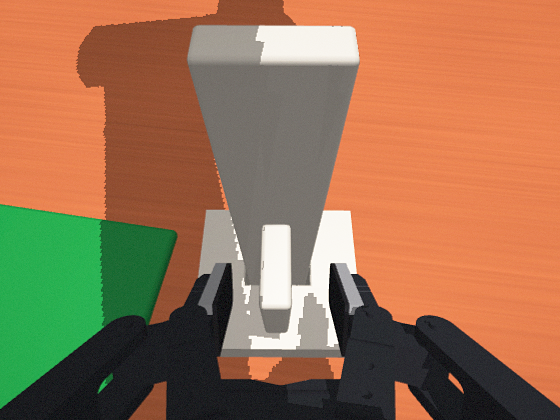

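```bash
python3 -m creep '[{"delta_pos":[-0.004,-0.0015,0.006],"dr":[0,0.3,0.2]},{"delta_pos":[0,0,0],"dr":[0,0,0]}]'; python3 -m creep '[{"delta_pos":[0,0,0],"dr":[0,0,0]},{"delta_pos":[0,0,0],"dr":[0,0,0]},{"delta_pos":[0,0,0],"dr":[0,0,0]},{"delta_pos":[0,0,0],"dr":[0,0,0]}]' 0.0;  python3 - <<'E'
from h import *
st()
c=cam("wrist","w3")
E
```

```text
time: 2.3
position: [0.5026, 0.2937, 0.1009]
eef_rot: [[-0.699, -0.127, -0.704], [-0.09, 0.992, -0.09], [0.709, 0.001, -0.705]]
wrist_force: [-0.0, 0.4, -0.7]
gripper_width: 0.0448
time: 2.63
position: [0.507, 0.2946, 0.1054]
eef_rot: [[-0.705, -0.127, -0.698], [-0.092, 0.992, -0.088], [0.703, 0.002, -0.711]]
wrist_force: [-3.0, -0.1, -3.7]
gripper_width: 0.0112
t 2.63 q [ 16.3  39.3  77.1   6.7 107.8 -81.6] p [0.507  0.2946 0.1054] f [-3.  -0.1 -3.7] w 0.0112
[[-0.705, -0.127, -0.698], [-0.092, 0.992, -0.088], [0.703, 0.002, -0.711]]
```

View pics/w3.png

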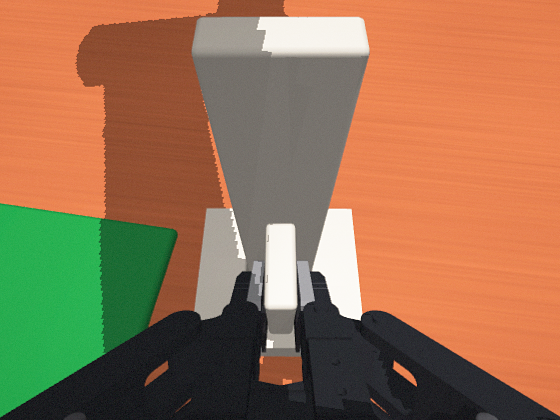

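```bash
python3 -m creep '[{"delta_pos":[0.007,0,-0.007],"dr":[0,0,0]},{"delta_pos":[0.014,0,-0.014],"dr":[0,0,0]},{"delta_pos":[0.014,0,-0.014],"dr":[0,0,0]}]';  python3 - <<'E'
from h import *
st()
c=cam("wrist","w4");c=cam("scene","s4"); cv2.imwrite("pics/s4c.png",cv2.resize(c["color"][60:230,280:450],(510,510)))
E
```

```text
time: 2.93
position: [0.5048, 0.2934, 0.1521]
eef_rot: [[-0.699, -0.126, -0.704], [-0.089, 0.992, -0.089], [0.709, 0.0, -0.705]]
wrist_force: [0.7, -0.1, -2.2]
gripper_width: 0.0113
t 2.93 q [ 16.2  35.9  76.9   6.9 111.8 -81.1] p [0.5048 0.2934 0.1521] f [ 0.7 -0.1 -2.2] w 0.0113
[[-0.699, -0.126, -0.704], [-0.089, 0.992, -0.089], [0.709, 0.0, -0.705]]
```

View pics/w4.png

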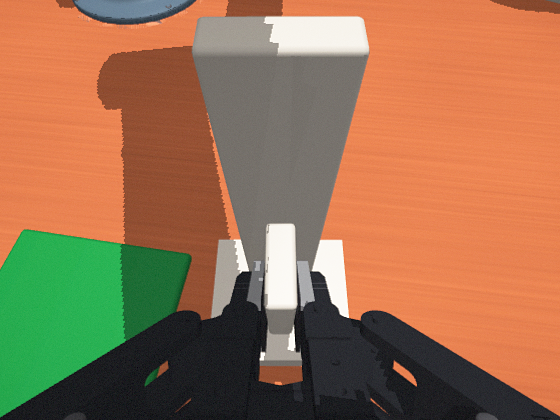

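View pics/s4c.png

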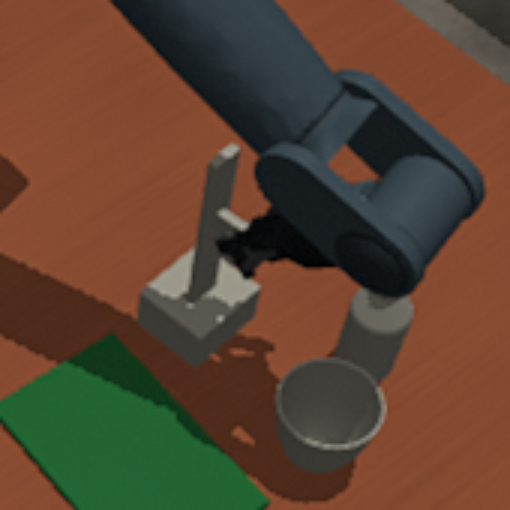

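```bash
python3 -m creep '[{"delta_pos":[0.02,0,-0.02],"dr":[0,0,0]},{"delta_pos":[0.02,0,-0.02],"dr":[0,0,0]},{"delta_pos":[0.02,0,-0.02],"dr":[0,0,0]},{"delta_pos":[0.02,0,-0.02],"dr":[0,0,0]}]' >/dev/null;  python3 - <<'E'
from h import *
st()
plan(Rz(-45,-100,True),[.575,.11,.28])
E
```

```text
t 3.37 q [ 16.2  29.5  74.    7.4 121.4 -79.7] p [0.5036 0.2927 0.2627] f [ 0.8  0.1 -1.5] w 0.0111
[[-0.695, -0.125, -0.708], [-0.087, 0.992, -0.09], [0.713, -0.001, -0.701]]
n=19 need=18.39 dist=196.9mm rot=130.6 rv=[ -0.6 -60.5 115.7] dtool=[ -21.4 -190.2  -46.1]
   [-0.0011, -0.01, -0.0024] [-0.03, -3.19, 6.09]
   [-0.0023, -0.0098, -0.0023] [-0.03, -3.19, 6.09]
   [-0.0035, -0.0095, -0.0022] [-0.03, -3.19, 6.09]
   [-0.0046, -0.0091, -0.002] [-0.03, -3.19, 6.09]
   [-0.0056, -0.0085, -0.0017] [-0.03, -3.19, 6.09]
   [-0.0066, -0.0079, -0.0013] [-0.03, -3.19, 6.09]
   [-0.0074, -0.0072, -0.001] [-0.03, -3.19, 6.09]
   [-0.0082, -0.0063, -0.0005] [-0.03, -3.19, 6.09]
   [-0.0088, -0.0054, -0.0001] [-0.03, -3.19, 6.09]
   [-0.0094, -0.0044, 0.0004] [-0.03, -3.19, 6.09]
   [-0.0097, -0.0034, 0.001] [-0.03, -3.19, 6.09]
   [-0.01, -0.0024, 0.0015] [-0.03, -3.19, 6.09]
   [-0.0101, -0.0013, 0.0021] [-0.03, -3.19, 6.09]
   [-0.01, -0.0002, 0.0026] [-0.03, -3.19, 6.09]
   [-0.0098, 0.0008, 0.0032] [-0.03, -3.19, 6.09]
   [-0.0095, 0.0018, 0.0037] [-0.03, -3.19, 6.09]
   [-0.009, 0.0028, 0.0042] [-0.03, -3.19, 6.09]
   [-0.0084, 0.0037, 0.0047] [-0.03, -3.19, 6.09]
   [-0.0077, 0.0046, 0.0052] [-0.03, -3.19, 6.09]
```

```bash
python3 -m creep '[{"delta_pos":[-0.001,-0.01,-0.003],"dr":[0,-1.5,3]},{"delta_pos":[-0.002,-0.01,-0.003],"dr":[0,-3.2,6]},{"delta_pos":[-0.003,-0.01,-0.003],"dr":[0,-3.2,6]},{"delta_pos":[-0.004,-0.009,-0.002],"dr":[0,-3.2,6]},{"delta_pos":[-0.005,-0.009,-0.002],"dr":[0,-3.2,6]}]' >/dev/null; python3 -m creep '[{"delta_pos":[-0.006,-0.009,-0.002],"dr":[0,-3.2,6]},{"delta_pos":[-0.007,-0.008,-0.001],"dr":[0,-3.2,6]},{"delta_pos":[-0.008,-0.007,-0.001],"dr":[0,-3.2,6]},{"delta_pos":[-0.009,-0.006,0],"dr":[0,-3.2,6]},{"delta_pos":[-0.009,-0.005,0],"dr":[0,-3.2,6]}]' >/dev/null;  python3 - <<'E'
from h import *
st()
plan(Rz(-45,-100,True),[.575,.11,.28])
E
```

```text
t 4.2 q [ 13.6  15.5  84.9 -12.8  99.1 -28.3] p [0.5462 0.1904 0.2762] f [ 0.2  0.5 -2. ] w 0.0113
[[-0.674, 0.688, -0.27], [0.738, 0.609, -0.29], [-0.035, -0.395, -0.918]]
n=9 need=8.85 dist=85.5mm rot=62.9 rv=[  0.5 -29.   55.8] dtool=[-78.9 -30.7  12. ]
   [-0.0088, -0.0034, 0.0013] [0.06, -3.22, 6.2]
   [-0.009, -0.0024, 0.0018] [0.06, -3.22, 6.2]
   [-0.0091, -0.0015, 0.0024] [0.06, -3.22, 6.2]
   [-0.009, -0.0005, 0.0029] [0.06, -3.22, 6.2]
   [-0.0089, 0.0005, 0.0034] [0.06, -3.22, 6.2]
   [-0.0086, 0.0014, 0.0039] [0.06, -3.22, 6.2]
   [-0.0081, 0.0023, 0.0043] [0.06, -3.22, 6.2]
   [-0.0076, 0.0032, 0.0048] [0.06, -3.22, 6.2]
   [-0.0069, 0.004, 0.0052] [0.06, -3.22, 6.2]
```

```bash
python3 -m creep '[{"delta_pos":[-0.009,-0.003,0.001],"dr":[0,-3.2,6.2]},{"delta_pos":[-0.009,-0.002,0.002],"dr":[0,-3.2,6.2]},{"delta_pos":[-0.009,-0.001,0.002],"dr":[0,-3.2,6.2]},{"delta_pos":[-0.009,0,0.003],"dr":[0,-3.2,6.2]},{"delta_pos":[-0.009,0,0.003],"dr":[0,-3.2,6.2]}]' >/dev/null;  python3 - <<'E'
from h import *
st()
plan(Rz(-45,-100,True),[.575,.11,.28])
E
```

```text
t 4.62 q [ 15.   14.8  87.8 -28.1  94.2   4.1] p [0.5629 0.144  0.2765] f [-0.1  0.2 -2.1] w 0.011
[[-0.26, 0.956, -0.132], [0.839, 0.156, -0.522], [-0.478, -0.247, -0.843]]
n=4 need=3.82 dist=36.2mm rot=27.1 rv=[  0.3 -12.8  23.9] dtool=[-33.3   5.4  13.2]
   [-0.0083, 0.0014, 0.0033] [0.09, -3.2, 5.97]
   [-0.0079, 0.0022, 0.0037] [0.09, -3.2, 5.97]
   [-0.0074, 0.003, 0.0042] [0.09, -3.2, 5.97]
   [-0.0069, 0.0038, 0.0046] [0.09, -3.2, 5.97]
```

```bash
python3 -m creep '[{"delta_pos":[-0.008,0.001,0.003],"dr":[0,-3.2,6]},{"delta_pos":[-0.008,0.002,0.004],"dr":[0,-3.2,6]},{"delta_pos":[-0.007,0.003,0.004],"dr":[0,-3.2,6]},{"delta_pos":[-0.007,0.004,0.005],"dr":[0,-3.2,6]}]' >/dev/null;  python3 - <<'E'
from h import *
st()
plan(Rz(-45,-100,True),[.575,.105,.10])
c=cam("wrist","w5");c=cam("scene","s5"); cv2.imwrite("pics/s5c.png",cv2.resize(c["color"][80:280,230:430],(600,600)))
E
```

```text
t 4.95 q [ 15.8  17.9  87.7 -40.3  96.1  30.5] p [0.5732 0.1092 0.2774] f [ 0.1 -0.5 -2.3] w 0.0113
[[0.143, 0.983, -0.12], [0.687, -0.185, -0.702], [-0.712, 0.018, -0.702]]
n=5 need=4.33 dist=177.5mm rot=1.3 rv=[ 0.2  0.4 -1.2] dtool=[123.8  -0.6 127.2]
   [0.0248, -0.0001, 0.0254] [0.05, 0.09, -0.24]
   [0.0247, 0.0, 0.0255] [0.05, 0.09, -0.24]
   [0.0247, 0.0001, 0.0255] [0.05, 0.09, -0.24]
   [0.0246, 0.0003, 0.0256] [0.05, 0.09, -0.24]
   [0.0246, 0.0004, 0.0256] [0.05, 0.09, -0.24]
```

View pics/w5.png

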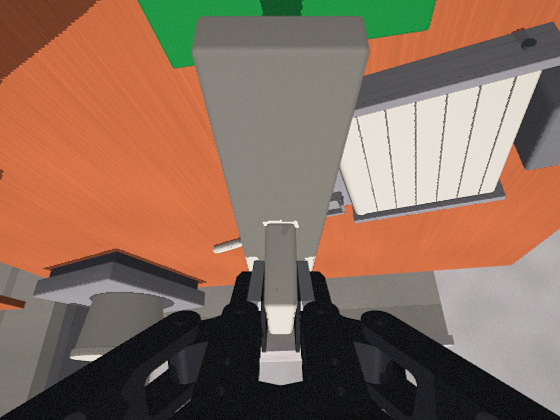

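View pics/s5c.png

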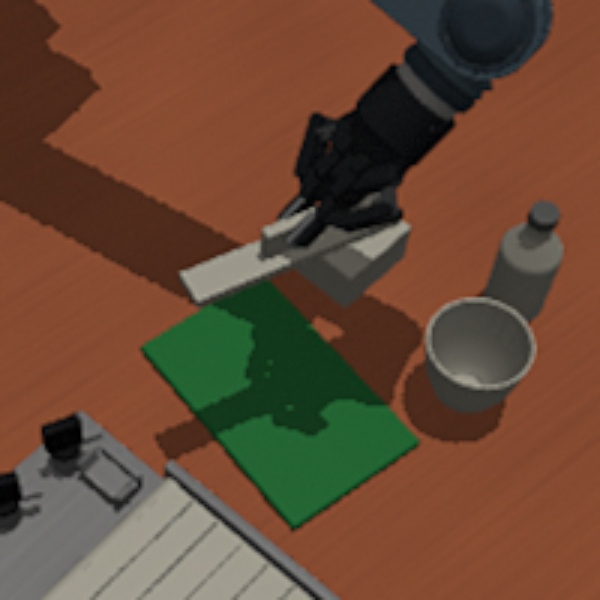

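```bash
python3 - <<'E'
from h import *
c=dict(np.load("pics/s5.npz"));P=cloud(c);H=P[...,2];bgr=c["color"].astype(int)
m=(H>.22)&(H<.34)&(bgr.min(-1)>90)&(P[...,0]>.45)&(P[...,0]<.7)&(P[...,1]<.3)&(P[...,1]>-.1)
n,l,s,ce=cv2.connectedComponentsWithStats(m.astype(np.uint8));
for i in range(1,n):
    if s[i,4]>40:
        q=P[l==i]; A=np.c_[q[:,:2]-q[:,:2].mean(0),np.ones(len(q))]
        z=q[:,2]; k=np.ones(len(q),bool)
        for _ in range(6):
            co=np.linalg.lstsq(A[k],z[k],rcond=None)[0]; r=abs(z-A@co); k=r<max(.003,np.median(r)*1.5)
        h=np.array([np.cos(np.radians(-100)),np.sin(np.radians(-100))])
        print(s[i,4],k.sum(),"slope along heading deg",np.degrees(co[:2]@h),"side",np.degrees(co[:2]@[-h[1],h[0]]),"z",co[2],rect(q))
plan(Rz(-45,-95,True),[.572,.09,.11])
E
```

```text
58 48 slope along heading deg -2.4537468889764265 side 1.2432839689051967 z 0.2986360231723511 ((572.3030395507812, 111.26419830322266), (48.37654495239258, 13.893684387207031), 79.59556579589844)
344 305 slope along heading deg 0.3989338584607566 side 1.0809097211812129 z 0.2651063803583448 ((562.8278198242188, 58.17982864379883), (95.22876739501953, 37.93033218383789), 80.84783172607422)
n=5 need=4.06 dist=166.6mm rot=5.5 rv=[-3.5  0.4 -4.3] dtool=[104.4   1.  129.8]
   [0.0209, 0.0002, 0.026] [-0.7, 0.08, -0.86]
   [0.0208, 0.0002, 0.026] [-0.7, 0.08, -0.86]
   [0.0208, 0.0002, 0.026] [-0.7, 0.08, -0.86]
   [0.0208, 0.0002, 0.026] [-0.7, 0.08, -0.86]
   [0.0207, 0.0002, 0.0261] [-0.7, 0.08, -0.86]
```

```bash
python3 -m creep '[{"delta_pos":[0.021,0,0.026],"dr":[-0.7,0,-0.9]},{"delta_pos":[0.021,0,0.026],"dr":[-0.7,0,-0.9]},{"delta_pos":[0.021,0,0.026],"dr":[-0.7,0,-0.9]},{"delta_pos":[0.021,0,0.026],"dr":[-0.7,0,-0.9]},{"delta_pos":[0.021,0,0.026],"dr":[-0.7,0,-0.9]}]';  python3 - <<'E'
from h import *
st()
plan(Rz(-45,-95,True),[.572,.09,.044])
c=cam("scene","s6"); cv2.imwrite("pics/s6c.png",cv2.resize(c["color"][80:280,230:430],(600,600)))
E
```

```text
time: 5.47
position: [0.5776, 0.0948, 0.1126]
eef_rot: [[0.054, 0.998, -0.045], [0.713, -0.07, -0.697], [-0.699, 0.006, -0.715]]
wrist_force: [0.3, 0.1, -2.8]
gripper_width: 0.0113
t 5.47 q [ 14.8  26.7  94.8 -42.4  79.3  35.1] p [0.5776 0.0948 0.1126] f [ 0.3  0.1 -2.8] w 0.0113
[[0.054, 0.998, -0.045], [0.713, -0.07, -0.697], [-0.699, 0.006, -0.715]]
n=2 need=1.68 dist=69.0mm rot=1.2 rv=[ 0.9 -0.7  0.5] dtool=[44.2 -5.6 52.6]
   [0.0221, -0.0028, 0.0263] [0.47, -0.34, 0.23]
   [0.0223, -0.0027, 0.0262] [0.47, -0.34, 0.23]
```

View pics/s6c.png

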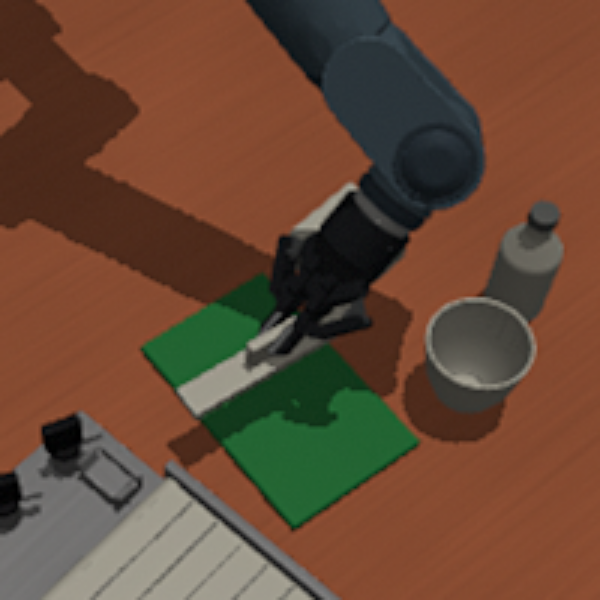

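```bash
python3 -m creep '[{"delta_pos":[0.015,-0.002,0.018],"dr":[0.3,-0.3,0]},{"delta_pos":[0.015,-0.002,0.018],"dr":[0.3,-0.3,0]},{"delta_pos":[0.009,-0.001,0.011],"dr":[0.2,0,0]},{"delta_pos":[0.002,0,0.002],"dr":[0,0,0]}]';python3 -m creep '[{"delta_pos":[0.003,0,0.003],"dr":[0,0,0]},{"delta_pos":[0.002,0,0.002],"dr":[0,0,0]}]'; python3 - <<'E'
from h import *
plan(Rz(-45,-95,True),[.573,.09,.0365])
E
```

```text
time: 5.85
position: [0.5652, 0.089, 0.0385]
eef_rot: [[0.037, 0.997, -0.074], [0.708, -0.078, -0.701], [-0.705, -0.027, -0.709]]
wrist_force: [-0.1, 0.7, -2.2]
gripper_width: 0.0109
time: 6.02
position: [0.5665, 0.0893, 0.0367]
eef_rot: [[0.038, 0.996, -0.075], [0.705, -0.08, -0.705], [-0.709, -0.026, -0.705]]
wrist_force: [-6.4, -0.6, 6.8]
gripper_width: 0.0107
n=1 need=0.22 dist=6.6mm rot=1.6 rv=[-0.8  0.1  1.4] dtool=[ 0.9  6.5 -0.8]
   [0.0009, 0.0065, -0.0008] [-0.76, 0.14, 1.35]
```

```bash
python3 -m creep '[{"delta_pos":[0,0,0],"dr":[-0.7,0,1.2]},{"delta_pos":[0,0,0],"dr":[0,0,0]}]';python3 -m creep '[{"delta_pos":[0,0,0],"dr":[0,0,0]},{"delta_pos":[0,0,0],"dr":[0,0,0]},{"delta_pos":[0,0,0],"dr":[0,0,0]}]' 0.04; python3 - <<'E'
from h import *
st();c=cam("wrist","w7");c=cam("scene","s7"); cv2.imwrite("pics/s7c.png",cv2.resize(c["color"][80:280,230:430],(600,600)))
E
```

```text
time: 6.18
position: [0.5689, 0.0903, 0.0401]
eef_rot: [[0.063, 0.996, -0.058], [0.704, -0.086, -0.705], [-0.707, 0.004, -0.707]]
wrist_force: [0.0, 0.5, -2.2]
gripper_width: 0.0111
time: 6.43
position: [0.5717, 0.091, 0.044]
eef_rot: [[0.067, 0.996, -0.052], [0.705, -0.084, -0.704], [-0.706, 0.01, -0.708]]
wrist_force: [0.3, -0.6, 0.3]
gripper_width: 0.04
t 6.43 q [ 14.7  32.8  95.3 -43.7  75.2  40.4] p [0.5717 0.091  0.044 ] f [ 0.3 -0.6  0.3] w 0.04
[[0.067, 0.996, -0.052], [0.705, -0.084, -0.704], [-0.706, 0.01, -0.708]]
```

View pics/w7.png

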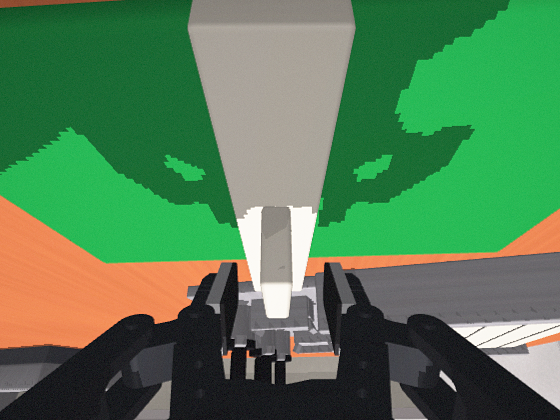

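View pics/s7c.png

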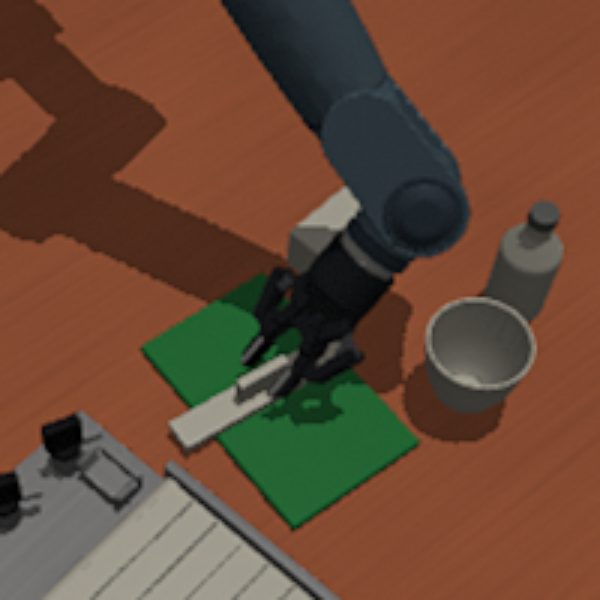

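```bash
python3 -m creep '[{"delta_pos":[0,0,-0.02],"dr":[0,0,0]},{"delta_pos":[0,0,-0.035],"dr":[0,0,0]},{"delta_pos":[0,0,-0.035],"dr":[0,0,0]},{"delta_pos":[0,0,-0.035],"dr":[0,0,0]}]'; python3 - <<'E'
from h import *
st()
plan(Rz(0,-95,True),[.572,.13,.20],8)
c=cam("scene","s8");d=cam("top","t8")
cv2.imwrite("pics/t8c.png",np.hstack([cv2.resize(c["color"][130:270,250:390],(400,400)),cv2.resize(d["color"][140:260,180:300],(400,400))]))
E
```

```text
time: 6.87
position: [0.5736, 0.1759, 0.1279]
eef_rot: [[0.06, 0.996, -0.07], [0.701, -0.092, -0.707], [-0.711, -0.007, -0.703]]
wrist_force: [0.4, 0.1, -0.7]
gripper_width: 0.0403
t 6.87 q [ 21.6  30.4  88.1 -39.2  87.2  38. ] p [0.5736 0.1759 0.1279] f [ 0.4  0.1 -0.7] w 0.0403
[[0.06, 0.996, -0.07], [0.701, -0.092, -0.707], [-0.711, -0.007, -0.703]]
n=8 need=6.38 dist=85.4mm rot=45.3 rv=[-0.5 45.3 -0.1] dtool=[-83.5   2.2 -18.1]
   [-0.0104, 0.0003, -0.0023] [-0.06, 5.66, -0.02]
   [-0.0102, 0.0003, -0.0033] [-0.06, 5.66, -0.02]
   [-0.0098, 0.0003, -0.0043] [-0.06, 5.66, -0.02]
   [-0.0093, 0.0003, -0.0052] [-0.06, 5.66, -0.02]
   [-0.0088, 0.0003, -0.0061] [-0.06, 5.66, -0.02]
   [-0.0081, 0.0003, -0.0069] [-0.06, 5.66, -0.02]
   [-0.0074, 0.0003, -0.0077] [-0.06, 5.66, -0.02]
   [-0.0066, 0.0003, -0.0084] [-0.06, 5.66, -0.02]
```

View pics/t8c.png

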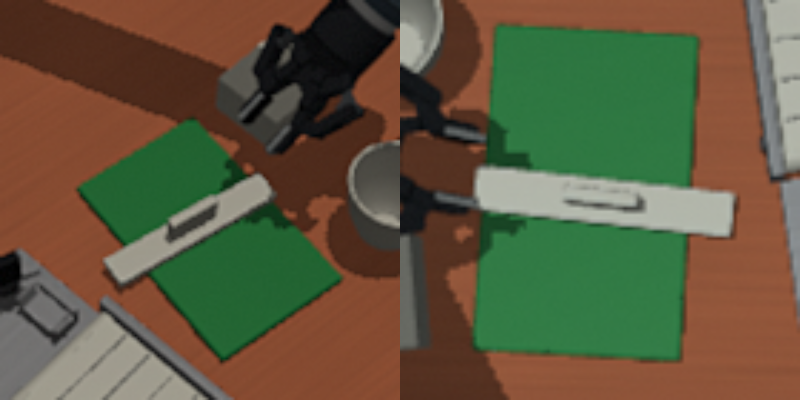

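```bash
python3 -m creep '[{"delta_pos":[-0.013,0,-0.002],"dr":[0,5.7,0]},{"delta_pos":[-0.013,0,-0.003],"dr":[0,5.7,0]},{"delta_pos":[-0.013,0,-0.004],"dr":[0,5.7,0]},{"delta_pos":[-0.013,0,-0.005],"dr":[0,5.7,0]},{"delta_pos":[-0.013,0,-0.006],"dr":[0,5.7,0]}]' >/dev/null;python3 -m creep '[{"delta_pos":[-0.013,0,-0.007],"dr":[0,5.7,0]},{"delta_pos":[-0.012,0,-0.008],"dr":[0,5.7,0]},{"delta_pos":[-0.012,0,-0.008],"dr":[0,5.7,0]},{"delta_pos":[0,0,0],"dr":[0,0,0]}]'; python3 - <<'E'
from h import *
st()
for n in("wrist","top","scene"):
    c=cam(n,n[0]+"9");P=cloud(c);H=P[...,2]; b=c["color"].astype(int)
    m0=(P[...,0]>.42)&(P[...,0]<.74)&(P[...,1]>-.05)&(P[...,1]<.23)&(b[...,2]-b[...,0]<40)&(b[...,1]-b[...,2]<25)&(b.max(-1)>70)
    for lo,hi in((.018,.032),(.05,.065)):
        m=m0&(H>lo)&(H<hi); k,l,s,ce=cv2.connectedComponentsWithStats(m.astype(np.uint8))
        if k>1:
            i=1+s[1:,4].argmax(); q=P[l==i]; print(n,lo,s[i,4],rect(q),np.median(q[:,2]).round(4),ce[i].round())
E
```

```text
time: 7.72
position: [0.5676, 0.0997, 0.209]
eef_rot: [[0.082, 0.997, 0.003], [0.996, -0.082, 0.041], [0.041, -0.0, -0.999]]
wrist_force: [-0.4, -0.4, 0.4]
gripper_width: 0.0402
t 7.72 q [ -2.4   5.1 101.8   2.5  73.    1.6] p [0.5676 0.0997 0.209 ] f [-0.4 -0.4  0.4] w 0.0402
[[0.082, 0.997, 0.003], [0.996, -0.082, 0.041], [0.041, -0.0, -0.999]]
wrist 0.018 6385 ((571.1757202148438, 97.12882995605469), (209.5275115966797, 35.850616455078125), 85.16890716552734) 0.0239 [283. 186.]
wrist 0.05 828 ((571.5535278320312, 98.06118774414062), (58.92274475097656, 11.233912467956543), 85.27564239501953) 0.0577 [284. 205.]
top 0.018 337 ((560.9708251953125, 26.605823516845703), (68.3272476196289, 35.867618560791016), 84.94535827636719) 0.0238 [267. 203.]
top 0.05 46 ((615.2943115234375, -37.9655876159668), (54.542789459228516, 11.367767333984375), 10.582002639770508) 0.0513 [292. 181.]
scene 0.018 546 ((570.7335815429688, 97.62223052978516), (209.29112243652344, 39.4195671081543), 85.25470733642578) 0.0251 [316. 210.]
scene 0.05 115 ((665.50634765625, -31.846778869628906), (147.25723266601562, 11.902563095092773), 8.412880897521973) 0.0522 [304. 249.]
```

View pics/w9.png

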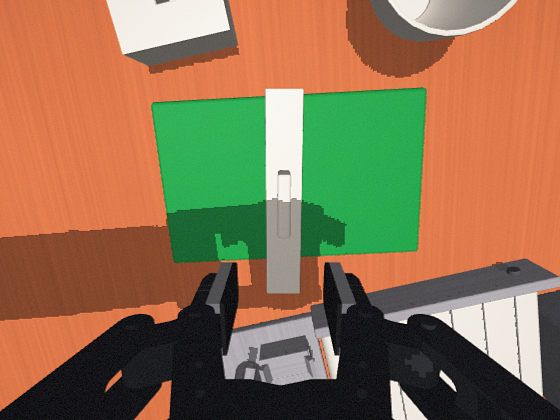

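```bash
python3 - <<'E'
from h import *
plan(Rz(0,-94.8,True),[.5713,.0975,.075],4)
E
```

```text
n=4 need=3.21 dist=131.6mm rot=2.3 rv=[-0.3 -2.2  0.3] dtool=[-10.7   6.1 131. ]
   [-0.0027, 0.0015, 0.0328] [-0.07, -0.55, 0.09]
   [-0.0024, 0.0015, 0.0328] [-0.07, -0.55, 0.09]
   [-0.002, 0.0014, 0.0328] [-0.07, -0.55, 0.09]
   [-0.0017, 0.0014, 0.0328] [-0.07, -0.55, 0.09]
```

```bash
python3 -m creep '[{"delta_pos":[-0.003,0.0015,0.033],"dr":[0,-0.6,0]},{"delta_pos":[-0.002,0.0015,0.033],"dr":[0,-0.6,0]},{"delta_pos":[-0.002,0.0015,0.033],"dr":[0,-0.6,0]},{"delta_pos":[-0.002,0.0015,0.03],"dr":[0,-0.6,0]}]'; python3 - <<'E'
from h import *
plan(Rz(0,-94.8,True),[.5713,.0975,.03],2)
E
```

```text
time: 8.2
position: [0.5763, 0.1009, 0.0784]
eef_rot: [[0.07, 0.997, 0.008], [0.997, -0.07, -0.008], [-0.008, 0.009, -1.0]]
wrist_force: [0.3, -0.0, -0.0]
gripper_width: 0.0401
n=2 need=1.19 dist=48.8mm rot=1.0 rv=[0.5 0.4 0.8] dtool=[-3.4 -5.1 48.4]
   [-0.0017, -0.0026, 0.0242] [0.25, 0.22, 0.38]
   [-0.0018, -0.0024, 0.0242] [0.25, 0.22, 0.38]
```

```bash
python3 -m creep '[{"delta_pos":[-0.002,-0.003,0.012],"dr":[0.2,0.2,0.4]},{"delta_pos":[-0.001,-0.002,0.015],"dr":[0.2,0.2,0.4]},{"delta_pos":[0,0,0.015],"dr":[0,0,0]},{"delta_pos":[0,0,0.003],"dr":[0,0,0]}]'; python3 - <<'E'
from h import *
plan(Rz(0,-94.8,True),[.5713,.0975,.03],1)
cam("wrist","w10")
E
```

```text
time: 8.53
position: [0.564, 0.1026, 0.0227]
eef_rot: [[0.077, 0.997, -0.016], [0.997, -0.077, -0.003], [-0.004, -0.015, -1.0]]
wrist_force: [-6.7, -5.4, 20.6]
gripper_width: 0.0399
n=1 need=0.28 dist=11.5mm rot=1.0 rv=[-0.9  0.2  0.4] dtool=[-4.5  7.6 -7.4]
   [-0.0045, 0.0076, -0.0074] [-0.87, 0.25, 0.41]
```

View pics/w10.png

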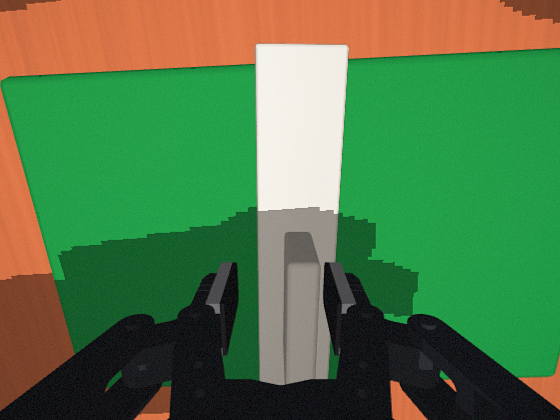

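```bash
python3 -m creep '[{"delta_pos":[-0.001,0.002,-0.01],"dr":[0,0,0]},{"delta_pos":[0,0,0],"dr":[0,0,0]},{"delta_pos":[0,0,0],"dr":[0,0,0]}]'; python3 - <<'E'
from h import *
st()
plan(Rz(0,-94.8,True),[.5713,.0975,.031],1)
for n in("wrist",):
    c=cam(n,n[0]+"11");P=cloud(c);H=P[...,2]; b=c["color"].astype(int)
    m0=(P[...,0]>.42)&(P[...,0]<.74)&(P[...,1]>-.05)&(P[...,1]<.23)&(b[...,2]-b[...,0]<40)&(b[...,1]-b[...,2]<25)&(b.max(-1)>70)
    for lo,hi in((.018,.032),(.05,.065)):
        m=m0&(H>lo)&(H<hi); k,l,s,ce=cv2.connectedComponentsWithStats(m.astype(np.uint8))
        if k>1:
            i=1+s[1:,4].argmax(); q=P[l==i]; print(n,lo,s[i,4],rect(q),np.median(q[:,2]).round(4),ce[i].round())
E
```

```text
time: 8.83
position: [0.5663, 0.1033, 0.0348]
eef_rot: [[0.074, 0.997, -0.016], [0.997, -0.074, -0.003], [-0.004, -0.016, -1.0]]
wrist_force: [-1.0, 0.5, -0.3]
gripper_width: 0.0399
t 8.83 q [ -0.9  19.6 105.4  -0.2  56.    3.5] p [0.5663 0.1033 0.0348] f [-1.   0.5 -0.3] w 0.0399
[[0.074, 0.997, -0.016], [0.997, -0.074, -0.003], [-0.004, -0.016, -1.0]]
n=1 need=0.21 dist=8.6mm rot=1.1 rv=[-0.9  0.3  0.6] dtool=[-5.4  5.5  3.7]
   [-0.0054, 0.0055, 0.0037] [-0.92, 0.25, 0.58]
wrist 0.018 20194 ((572.6621704101562, 115.72756958007812), (173.33401489257812, 36.076202392578125), 85.17101287841797) 0.0238 [291. 189.]
wrist 0.05 3765 ((571.1441650390625, 97.56714630126953), (60.714725494384766, 12.059659004211426), 85.13414001464844) 0.0576 [291. 308.]
```

Bar not displaced. Correct the alignment with smaller, settled steps.

```bash
python3 -m creep '[{"delta_pos":[-0.005,0.005,0],"dr":[-0.9,0.2,0.6]},{"delta_pos":[0,0,0],"dr":[0,0,0]},{"delta_pos":[0,0,0],"dr":[0,0,0]}]'; python3 - <<'E'
from h import *
plan(Rz(0,-94.8,True),[.5711,.0977,.031],1)
E
```

```text
time: 9.13
position: [0.5723, 0.0979, 0.0362]
eef_rot: [[0.084, 0.996, 0.004], [0.996, -0.084, -0.001], [-0.0, 0.004, -1.0]]
wrist_force: [0.4, 0.4, -0.6]
gripper_width: 0.0398
n=1 need=0.13 dist=5.3mm rot=0.2 rv=[ 0.2  0.  -0. ] dtool=[-0.3 -1.2  5.2]
   [-0.0003, -0.0012, 0.0052] [0.24, 0.02, -0.05]
```

```bash
python3 -m creep '[{"delta_pos":[0,-0.001,0.004],"dr":[0,0,0]},{"delta_pos":[0,0,0],"dr":[0,0,0]}]';python3 -m creep '[{"delta_pos":[0,0,0],"dr":[0,0,0]},{"delta_pos":[0,0,0],"dr":[0,0,0]},{"delta_pos":[0,0,0],"dr":[0,0,0]},{"delta_pos":[0,0,0],"dr":[0,0,0]}]' 0.0; python3 - <<'E'
from h import *
st()
plan(Rz(0,-94.8,True),[.5711,.0977,.031],1)
E
```

```text
time: 9.3
position: [0.5713, 0.0977, 0.0319]
eef_rot: [[0.085, 0.996, 0.004], [0.996, -0.085, -0.001], [-0.0, 0.004, -1.0]]
wrist_force: [-0.1, 0.6, -0.7]
gripper_width: 0.0401
time: 9.63
position: [0.5709, 0.0977, 0.0314]
eef_rot: [[0.085, 0.996, 0.003], [0.996, -0.085, -0.001], [-0.0, 0.003, -1.0]]
wrist_force: [0.2, 0.4, -1.2]
gripper_width: 0.0109
t 9.63 q [ -1.5  19.7 105.6  -0.   54.5   3.4] p [0.5709 0.0977 0.0314] f [ 0.2  0.4 -1.2] w 0.0109
[[0.085, 0.996, 0.003], [0.996, -0.085, -0.001], [-0.0, 0.003, -1.0]]
n=1 need=0.03 dist=0.5mm rot=0.2 rv=[ 0.2  0.  -0.1] dtool=[0.  0.2 0.4]
   [0.0, 0.0002, 0.0004] [0.19, 0.02, -0.09]
```

```bash
python3 -m creep '[{"delta_pos":[0,0,-0.01],"dr":[0,0,0]},{"delta_pos":[0,0,-0.03],"dr":[0,0,0]},{"delta_pos":[0,0,-0.035],"dr":[0,0,0]},{"delta_pos":[0,0,-0.035],"dr":[0,0,0]},{"delta_pos":[0,0,-0.035],"dr":[0,0,0]}]'; python3 - <<'E'
from h import *
st()
plan(Rz(0,-80.65,True),[.5735,-.189,.22],9)
E
```

```text
time: 10.05
position: [0.5619, 0.0979, 0.1709]
eef_rot: [[0.085, 0.996, -0.023], [0.996, -0.085, 0.0], [-0.002, -0.023, -1.0]]
wrist_force: [0.9, 0.3, -1.1]
gripper_width: 0.0109
t 10.05 q [ -1.5   7.8 103.   -0.   70.5   3.4] p [0.5619 0.0979 0.1709] f [ 0.9  0.3 -1.1] w 0.0109
[[0.085, 0.996, -0.023], [0.996, -0.085, 0.0], [-0.002, -0.023, -1.0]]
n=9 need=7.11 dist=291.3mm rot=14.3 rv=[ -1.3  -0.1 -14.2] dtool=[-285.    34.9  -49.4]
   [-0.0317, 0.0039, -0.0055] [-0.15, -0.01, -1.58]
   [-0.0318, 0.003, -0.0055] [-0.15, -0.01, -1.58]
   [-0.0318, 0.0022, -0.0055] [-0.15, -0.01, -1.58]
   [-0.0319, 0.0013, -0.0055] [-0.15, -0.01, -1.58]
   [-0.0319, 0.0004, -0.0055] [-0.15, -0.01, -1.58]
   [-0.0319, -0.0004, -0.0054] [-0.15, -0.01, -1.58]
   [-0.0319, -0.0013, -0.0054] [-0.15, -0.01, -1.58]
   [-0.0318, -0.0022, -0.0054] [-0.15, -0.01, -1.58]
   [-0.0318, -0.003, -0.0055] [-0.15, -0.01, -1.58]
```

```bash
python3 -m creep '[{"delta_pos":[-0.02,0.004,-0.008],"dr":[-0.2,0,-1.6]},{"delta_pos":[-0.032,0.003,-0.008],"dr":[-0.2,0,-1.6]},{"delta_pos":[-0.032,0.002,-0.006],"dr":[-0.2,0,-1.6]},{"delta_pos":[-0.032,0.001,-0.005],"dr":[-0.2,0,-1.6]},{"delta_pos":[-0.032,0,-0.005],"dr":[-0.2,0,-1.6]}]' >/dev/null; python3 -m creep '[{"delta_pos":[-0.032,0,-0.005],"dr":[-0.2,0,-1.6]},{"delta_pos":[-0.032,-0.001,-0.005],"dr":[-0.1,0,-1.6]},{"delta_pos":[-0.02,-0.002,-0.005],"dr":[0,0,-1.6]},{"delta_pos":[0,0,0],"dr":[0,0,-1.6]},{"delta_pos":[0,0,0],"dr":[0,0,0]}]'; python3 - <<'E'
from h import *
st()
plan(Rz(0,-80.65,True),[.5735,-.189,.22])
cam("wrist","w12");cam("top","t12");cam("scene","s12")
E
```

```text
time: 10.88
position: [0.5759, -0.1436, 0.2366]
eef_rot: [[-0.182, 0.983, 0.02], [0.983, 0.182, -0.002], [-0.006, 0.019, -1.0]]
wrist_force: [0.2, 0.4, -2.1]
gripper_width: 0.0107
t 10.88 q [-25.1   5.6  98.2   0.4  75.1 -35.7] p [ 0.5759 -0.1436  0.2366] f [ 0.2  0.4 -2.1] w 0.0107
[[-0.182, 0.983, 0.02], [0.983, 0.182, -0.002], [-0.006, 0.019, -1.0]]
n=2 need=1.18 dist=48.4mm rot=1.6 rv=[1.1 0.3 1.1] dtool=[-44.1 -10.9  16.6]
   [-0.0221, -0.0055, 0.0083] [0.55, 0.16, 0.57]
   [-0.0221, -0.0052, 0.0083] [0.55, 0.16, 0.57]
```

View pics/w12.png

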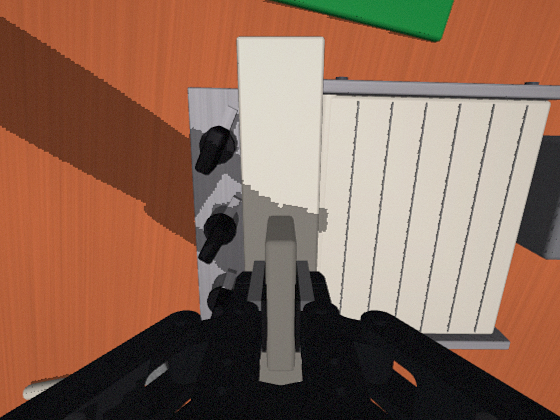

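View pics/s12.png

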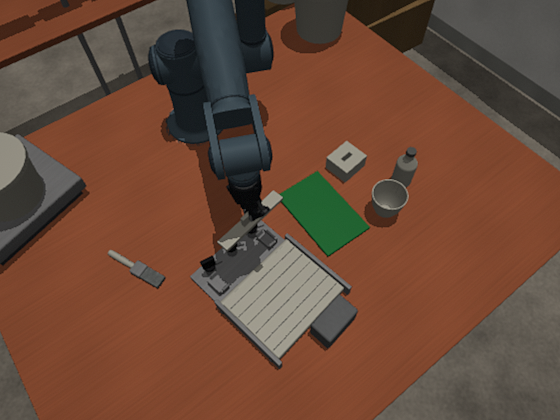

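```bash
python3 - <<'E'
from h import *
c=dict(np.load("pics/w12.npz"));P=cloud(c);H=P[...,2];b=c["color"].astype(int)
dark=(b.max(-1)<60)&(H>.086)&(H<.1); dark[270:]=0; dark[:,250:]=0
k,l,s,ce=cv2.connectedComponentsWithStats(dark.astype(np.uint8))
for i in range(1,k):
    if s[i,4]>40: q=P[l==i]; print("knob",s[i,4],ce[i].round(),rect(q),np.percentile(q[:,2],[5,50,95]).round(4))
# belt edges by height bands
print("plate z",[P[v,u].round(4) for v,u in((100,210),(185,208),(260,330),(88,400),(340,420))])
belt=(b.min(-1)>150)&(H>.03)&(H<.05); k,l,s,ce=cv2.connectedComponentsWithStats(belt.astype(np.uint8)); 
fr=(H>.046)&(H<.056)&(b.max(-1)<160)&(b[...,2]-b[...,0]<40); fr[:, :240]=0
k,l,s,ce=cv2.connectedComponentsWithStats(fr.astype(np.uint8))
for i in range(1,k):
    if s[i,4]>100: q=P[l==i]; print("frame",s[i,4],ce[i].round(),rect(q),np.median(q[:,2]).round(4))
bb=belt&(P[...,0]>.55); q=P[bb]; print("belt",rect(q),np.median(q[:,2]))
# top + scene
for n in("t12","s12"):
    pass
c=dict(np.load("pics/top0.npz"));P=cloud(c);H=P[...,2]
cv2.imwrite("pics/t0seat.png",cv2.resize(c["color"][175:245,290:410],(800,467),interpolation=cv2.INTER_CUBIC))
E
```

```text
knob 797 [210. 151.] ((512.6582641601562, -113.06128692626953), (39.72913360595703, 14.062487602233887), 75.77742004394531) [0.09   0.0925 0.0938]
knob 606 [214. 243.] ((526.3850708007812, -196.15158081054688), (39.22913360595703, 13.933034896850586), 69.83737182617188) [0.0899 0.0924 0.0937]
plate z [array([ 0.4944, -0.0729,  0.0131]), array([ 0.5027, -0.1622,  0.0118]), array([ 0.6496, -0.2152,  0.0404]), array([ 0.6715, -0.0301,  0.0498]), array([ 0.6127, -0.1237,  0.2977])]
frame 2765 [454.  90.] ((711.2381591796875, -23.403282165527344), (223.6231689453125, 12.108206748962402), 9.18608570098877) 0.0498
frame 879 [543. 194.] ((845.8594970703125, -103.83695983886719), (6.10027551651001, 117.48867797851562), 7.990869522094727) 0.0511
frame 638 [474. 344.] ((837.5980224609375, -289.5653076171875), (91.33834838867188, 12.513228416442871), 8.826883316040039) 0.0494
belt ((734.0789184570312, -157.29823303222656), (224.248291015625, 280.40338134765625), 9.171172142028809) 0.03986233229446618
```

View pics/t0seat.png

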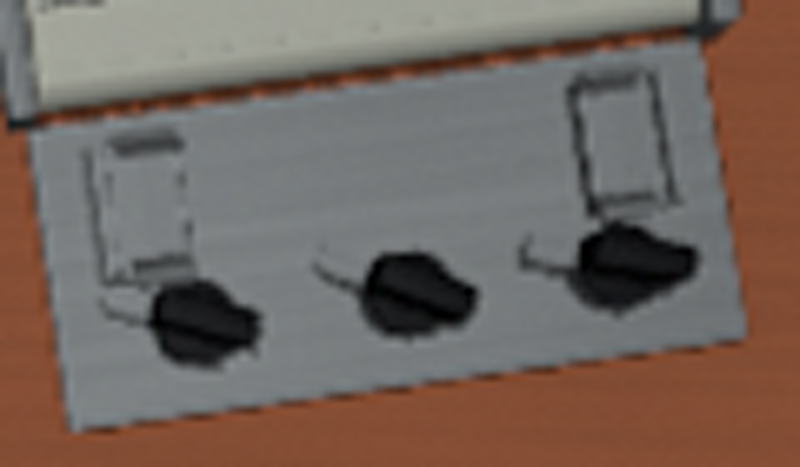

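```bash
python3 - <<'E'
from h import *
c=dict(np.load("pics/w12.npz"));d=c["depth"];v,u=np.mgrid[:420,:560]
C=np.stack([(u-c["cx"])/c["fx"]*d,(v-c["cy"])/c["fy"]*d,d],-1)
M=c["hand_eye"];T=C@M[:3,:3].T+M[:3,3]
b=c["color"].astype(int)
m=(d>0)&(d<.2)&(b.max(-1)<90)
for z in np.arange(-.12,.005,.008):
    k=m&(T[...,2]>z)&(T[...,2]<z+.008)
    if k.sum()>5:q=T[k]; print(round(z,3),k.sum(),"y",np.percentile(q[:,1],[1,99]).round(3),"x",np.percentile(q[:,0],[1,99]).round(3))
E
```

```text
-0.096 1270 y [-0.018  0.02 ] x [0.016 0.02 ]
-0.088 8709 y [-0.059  0.06 ] x [0.007 0.018]
-0.08 9490 y [-0.054  0.056] x [-0.001  0.018]
-0.072 6386 y [-0.049  0.05 ] x [-0.01   0.018]
-0.064 6004 y [-0.044  0.045] x [-0.012  0.013]
-0.056 5241 y [-0.039  0.041] x [-0.008  0.014]
-0.048 1915 y [-0.034  0.035] x [-0.008  0.014]
-0.04 959 y [-0.015  0.016] x [-0.011  0.012]
-0.032 784 y [-0.018  0.019] x [-0.014  0.03 ]
-0.024 785 y [-0.018  0.019] x [0.006 0.03 ]
-0.016 650 y [-0.018  0.019] x [0.006 0.03 ]
-0.008 290 y [-0.016  0.017] x [0.007 0.03 ]
0.0 105 y [-0.01   0.013] x [-0.069  0.03 ]
```

```bash
python3 -m creep '[{"delta_pos":[-0.015,-0.004,0.015],"dr":[0.5,0.1,0.5]},{"delta_pos":[-0.015,-0.003,0.03],"dr":[0.5,0.1,0.6]},{"delta_pos":[-0.012,-0.002,0.03],"dr":[0,0,0]},{"delta_pos":[0,0,0.02],"dr":[0,0,0]},{"delta_pos":[0,0,0],"dr":[0,0,0]}]'; python3 - <<'E'
from h import *
plan(Rz(0,-80.75,True),[.5765,-.188,.10],2)
E
```

```text
time: 11.45
position: [0.5771, -0.1814, 0.1405]
eef_rot: [[-0.169, 0.986, 0.006], [0.986, 0.169, -0.003], [-0.003, 0.005, -1.0]]
wrist_force: [-0.7, 0.6, -3.2]
gripper_width: 0.0112
n=2 need=1.00 dist=41.0mm rot=0.6 rv=[0.3 0.2 0.5] dtool=[-6.2 -1.9 40.5]
   [-0.0031, -0.0009, 0.0203] [0.15, 0.1, 0.25]
   [-0.0032, -0.0009, 0.0203] [0.15, 0.1, 0.25]
```

```bash
python3 -m creep '[{"delta_pos":[-0.003,-0.001,0.018],"dr":[0.2,0.1,0.3]},{"delta_pos":[-0.003,-0.001,0.02],"dr":[0.1,0.1,0.2]},{"delta_pos":[0,0,0],"dr":[0,0,0]},{"delta_pos":[0,0,0],"dr":[0,0,0]}]'; python3 - <<'E'
from h import *
plan(Rz(0,-80.75,True),[.5765,-.188,.06],2)
c=cam("wrist","w13");d=cam("scene","s13");e=cam("top","t13")
cv2.imwrite("pics/c13.png",np.hstack([cv2.resize(d["color"][180:300,180:300],(400,400),interpolation=2),cv2.resize(e["color"][150:250,290:390+20],(400,400),interpolation=2)]))
E
```

```text
time: 11.78
position: [0.5773, -0.1843, 0.1037]
eef_rot: [[-0.164, 0.986, -0.0], [0.986, 0.164, 0.001], [0.001, -0.0, -1.0]]
wrist_force: [0.4, -0.2, -1.7]
gripper_width: 0.0112
n=2 need=1.07 dist=43.9mm rot=0.2 rv=[-0.  -0.   0.2] dtool=[-3.5 -1.4 43.7]
   [-0.0018, -0.0007, 0.0219] [-0.01, -0.02, 0.1]
   [-0.0018, -0.0007, 0.0219] [-0.01, -0.02, 0.1]
```

View pics/w13.png

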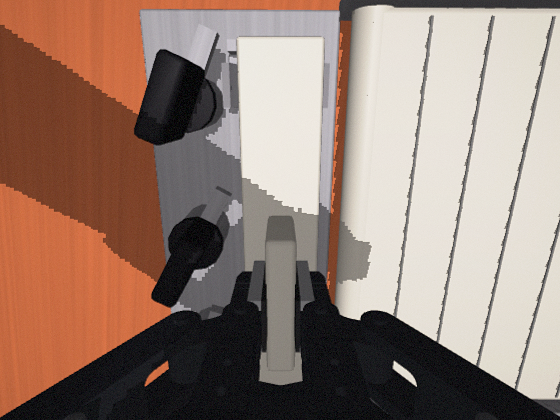

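View pics/c13.png

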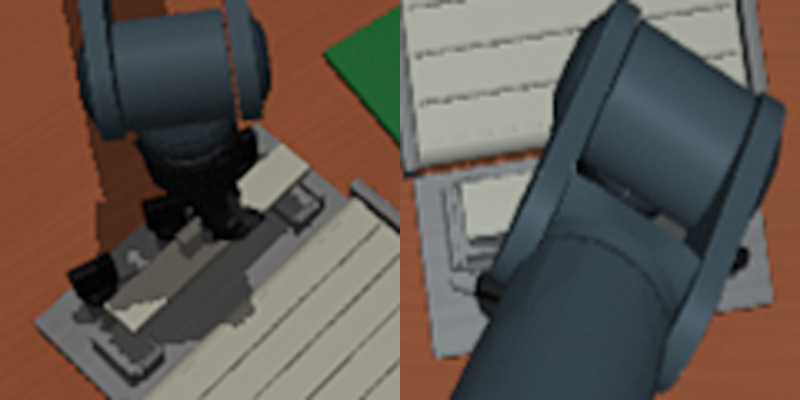

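```bash
python3 - <<'E'
from h import *
c=dict(np.load("pics/w13.npz"));P=cloud(c)
a=np.radians(9.25);ex=np.array([np.cos(a),np.sin(a)]);ey=np.array([-ex[1],ex[0]]);s0=np.array([.5755,-.188])
X=(P[...,:2]-s0)@ex*1000;Y=(P[...,:2]-s0)@ey*1000;Z=P[...,2]*1000
for v in(50,65,80,95,105):
    print(v,[(u,int(X[v,u]*10)/10,int(Y[v,u]),round(float(Z[v,u]),1)) for u in list(range(218,242,3))+list(range(318,348,3))])
b=c["color"].astype(int)
dark=(b.max(-1)<60)&(P[...,2]>.086)&(P[...,2]<.1);dark[290:]=0;dark[:,230:]=0
k,l,s,ce=cv2.connectedComponentsWithStats(dark.astype(np.uint8))
for i in range(1,k):
    if s[i,4]>40: q=P[l==i]; print("knob",s[i,4],rect(q))
crop=c["color"][30:130,200:350];cv2.imwrite("pics/w13c.png",cv2.resize(crop,(750,500),interpolation=2))
E
```

```text
50 [(218, -36.9, 115, 11.4), (221, -35.0, 115, 11.6), (224, -33.1, 115, 11.6), (227, -27.0, 111, 40.8), (230, -25.5, 111, 39.4), (233, -23.9, 111, 38.8), (236, -22.1, 111, 39.9), (239, -14.1, 102, 95.9), (318, 18.0, 102, 95.0), (321, 19.1, 102, 96.6), (324, 20.4, 102, 95.5), (327, 32.0, 115, 12.9), (330, 34.0, 115, 12.4), (333, 36.1, 115, 11.1), (336, 37.9, 115, 11.6), (339, 41.6, 117, 0.5), (342, 43.5, 117, 1.1), (345, 2.6, 79, 246.3)]
65 [(218, -37.2, 106, 12.8), (221, -35.5, 106, 11.4), (224, -28.9, 103, 41.1), (227, -27.6, 103, 39.1), (230, -25.8, 103, 39.7), (233, -24.2, 103, 38.6), (236, -23.0, 104, 34.4), (239, -14.2, 96, 96.6), (318, 18.1, 97, 96.0), (321, 19.3, 97, 96.1), (324, 27.1, 103, 41.2), (327, 28.9, 103, 40.7), (330, 34.5, 107, 11.3), (333, 36.3, 106, 12.5), (336, 38.3, 107, 12.0), (339, 42.0, 108, 1.2), (342, 44.4, 108, -1.6), (345, 46.2, 108, 0.1)]
80 [(218, -37.8, 97, 11.5), (221, -35.9, 97, 11.5), (224, -29.5, 95, 40.1), (227, -27.7, 95, 40.7), (230, -25.9, 95, 40.9), (233, -24.6, 95, 37.9), (236, -23.3, 96, 34.4), (239, -14.6, 91, 94.8), (318, 18.2, 91, 96.9), (
[... 575 characters left out ...]
, -0.6), (342, 45.2, 89, 0.4), (345, 47.6, 89, -1.3)]
105 [(218, -34.5, 82, 34.7), (221, -34.6, 82, 23.8), (224, -30.1, 82, 40.3), (227, -28.1, 82, 41.6), (230, -26.3, 82, 41.8), (233, -24.9, 82, 39.6), (236, -23.5, 82, 36.5), (239, -14.7, 81, 96.7), (318, 18.5, 81, 97.6), (321, 19.8, 81, 97.0), (324, 28.0, 82, 40.9), (327, 29.8, 82, 40.7), (330, 35.5, 82, 12.5), (333, 37.7, 82, 11.1), (336, 41.5, 82, 0.1), (339, 43.6, 82, -0.1), (342, 45.7, 82, -0.0), (345, 47.7, 82, 0.5)]
knob 3186 ((512.5772705078125, -113.29817962646484), (39.472232818603516, 14.50613784790039), 76.4747314453125)
knob 1557 ((527.30517578125, -193.70071411132812), (34.23162841796875, 14.064294815063477), 70.4324722290039)
```

View pics/w13c.png

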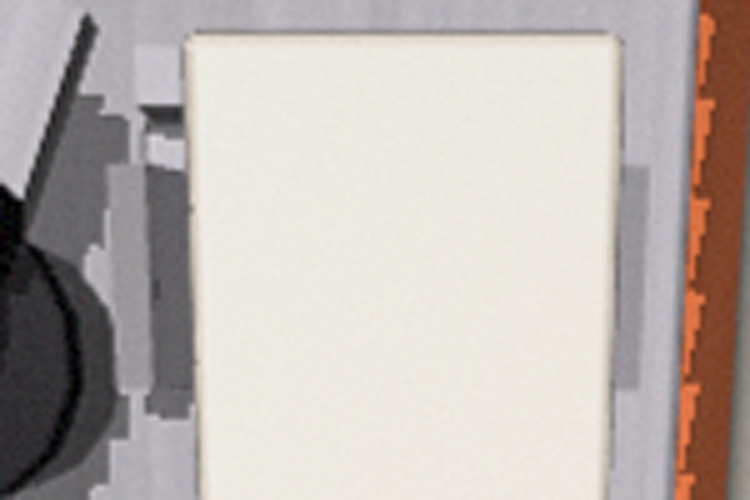

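```bash
python3 -m creep '[{"delta_pos":[-0.003,-0.002,0.015],"dr":[0,0,0.1]},{"delta_pos":[-0.001,-0.001,0.016],"dr":[0,0,0]},{"delta_pos":[0,0,0],"dr":[0,0,0]},{"delta_pos":[0,0,0],"dr":[0,0,0]}]'; python3 - <<'E'
from h import *
plan(Rz(0,-80.75,True),[.5757,-.188,.0494],2)
E
```

```text
time: 12.27
position: [0.58, -0.1904, 0.0807]
eef_rot: [[-0.164, 0.986, 0.012], [0.986, 0.164, -0.006], [-0.008, 0.011, -1.0]]
wrist_force: [0.6, -0.8, -1.9]
gripper_width: 0.0113
n=2 need=0.77 dist=31.7mm rot=0.8 rv=[0.6 0.5 0.2] dtool=[ 3.4 -4.2 31.2]
   [0.0017, -0.0021, 0.0156] [0.32, 0.23, 0.09]
   [0.0016, -0.002, 0.0156] [0.32, 0.23, 0.09]
```

```bash
python3 -m creep '[{"delta_pos":[0.002,-0.002,0.008],"dr":[0.5,0.4,0.2]},{"delta_pos":[0.001,-0.001,0.004],"dr":[0,0,0]},{"delta_pos":[0,0,0],"dr":[0,0,0]}]'; python3 - <<'E'
from h import *
plan(Rz(0,-80.75,True),[.5757,-.188,.0494],2)
E
```

```text
time: 12.52
position: [0.5784, -0.1884, 0.0716]
eef_rot: [[-0.161, 0.987, 0.007], [0.987, 0.161, -0.003], [-0.004, 0.006, -1.0]]
wrist_force: [0.0, -0.4, -2.4]
gripper_width: 0.0108
n=2 need=0.55 dist=22.4mm rot=0.4 rv=[ 0.3  0.2 -0. ] dtool=[ 0.9 -2.8 22.2]
   [0.0005, -0.0014, 0.0111] [0.17, 0.11, -0.01]
   [0.0004, -0.0013, 0.0111] [0.17, 0.11, -0.01]
```

```bash
python3 -m creep '[{"delta_pos":[0.001,-0.002,0.006],"dr":[0.3,0.2,0]},{"delta_pos":[0,0,0.004],"dr":[0,0,0]},{"delta_pos":[0,0,0],"dr":[0,0,0]}]'; python3 - <<'E'
from h import *
plan(Rz(0,-80.75,True),[.5757,-.188,.0494],2)
E
```

```text
time: 12.77
position: [0.5768, -0.1878, 0.0618]
eef_rot: [[-0.161, 0.987, 0.002], [0.987, 0.161, -0.001], [-0.001, 0.002, -1.0]]
wrist_force: [0.2, 0.1, -0.6]
gripper_width: 0.011
n=2 need=0.30 dist=12.4mm rot=0.1 rv=[0.1 0.1 0. ] dtool=[-0.1 -1.1 12.4]
   [-0.0, -0.0005, 0.0062] [0.05, 0.03, 0.0]
   [-0.0, -0.0005, 0.0062] [0.05, 0.03, 0.0]
```

```bash
python3 -m creep '[{"delta_pos":[0,-0.001,0.006],"dr":[0,0,0]},{"delta_pos":[0,0,0.003],"dr":[0,0,0]},{"delta_pos":[0,0,0.001],"dr":[0,0,0]},{"delta_pos":[0,0,0],"dr":[0,0,0]}]'; python3 - <<'E'
from h import *
plan(Rz(0,-80.75,True),[.5757,-.188,.0494],2)
c=cam("wrist","w14");d=cam("scene","s14")
cv2.imwrite("pics/c14.png",np.hstack([cv2.resize(d["color"][180:300,180:300],(400,400),interpolation=2),cv2.resize(c["color"],(533,400))[:,:400]]))
E
```

```text
time: 13.1
position: [0.5754, -0.1878, 0.0502]
eef_rot: [[-0.161, 0.987, 0.001], [0.987, 0.161, -0.0], [-0.001, 0.001, -1.0]]
wrist_force: [-0.1, 0.2, -1.8]
gripper_width: 0.0105
n=2 need=0.02 dist=0.9mm rot=0.1 rv=[0.1 0.  0. ] dtool=[-0.2  0.2  0.8]
   [-0.0001, 0.0001, 0.0004] [0.03, 0.01, 0.0]
   [-0.0001, 0.0001, 0.0004] [0.03, 0.01, 0.0]
```

View pics/c14.png

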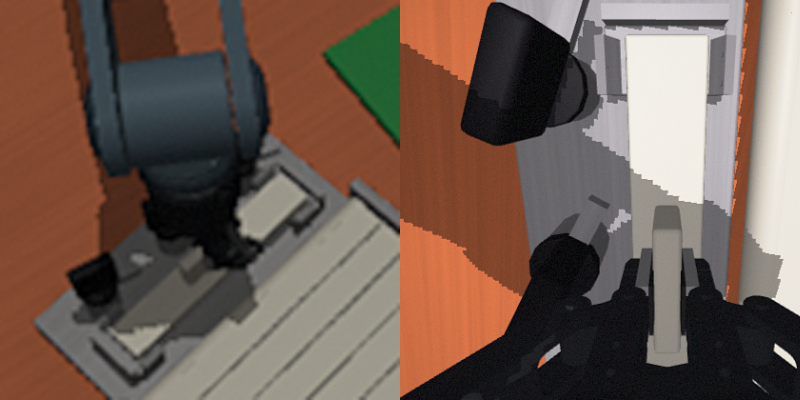

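```bash
python3 -m creep '[{"delta_pos":[0,0,0.002],"dr":[0,0,0]},{"delta_pos":[0,0,0],"dr":[0,0,0]}]';python3 -m creep '[{"delta_pos":[0,0,0],"dr":[0,0,0]},{"delta_pos":[0,0,0],"dr":[0,0,0]},{"delta_pos":[0,0,0],"dr":[0,0,0]}]' 0.023; python3 - <<'E'
from h import *
plan(Rz(0,-80.75,True),[.5757,-.188,.0494],2)
c=cam("wrist","w15");P=cloud(c);b=c["color"].astype(int);H=P[...,2]
m=(b.min(-1)>110)&(H>.036)&(H<.06)&(P[...,0]<.61)
k,l,s,ce=cv2.connectedComponentsWithStats(m.astype(np.uint8));i=1+s[1:,4].argmax();q=P[l==i];print(rect(q),np.median(q[:,2]),np.percentile(q[:,2],[5,95]))
E
```

```text
time: 13.37
position: [0.5765, -0.1884, 0.0498]
eef_rot: [[-0.161, 0.987, 0.003], [0.987, 0.161, -0.002], [-0.002, 0.003, -1.0]]
wrist_force: [1.0, -0.3, -2.0]
gripper_width: 0.0113
time: 13.62
position: [0.5777, -0.1891, 0.0511]
eef_rot: [[-0.161, 0.987, 0.006], [0.987, 0.161, -0.003], [-0.004, 0.006, -1.0]]
wrist_force: [1.3, -1.1, 0.1]
gripper_width: 0.023
n=2 need=0.07 dist=2.9mm rot=0.4 rv=[0.3 0.2 0. ] dtool=[ 1.4 -1.8  1.7]
   [0.0007, -0.0009, 0.0009] [0.16, 0.12, 0.0]
   [0.0007, -0.0009, 0.0009] [0.16, 0.12, 0.0]
((574.6968383789062, -172.47079467773438), (36.207149505615234, 177.3220672607422), 9.198216438293457) 0.04185419540883342 [0.04081188 0.04289073]
```

View pics/w15.png

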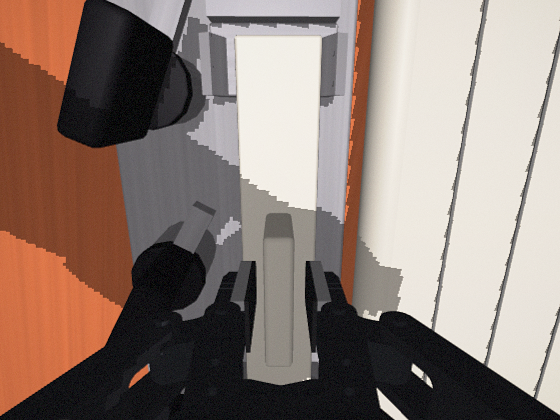

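```bash
python3 -m creep '[{"delta_pos":[0.001,-0.001,-0.012],"dr":[0.2,0.2,0]},{"delta_pos":[0,0,-0.02],"dr":[0,0,0]},{"delta_pos":[0,0,-0.035],"dr":[0,0,0]},{"delta_pos":[0,0,-0.035],"dr":[0,0,0]},{"delta_pos":[0,0,-0.03],"dr":[0,0,0]}]'; python3 - <<'E'
from h import *
st()
plan(Rz(0,-80.75-29,True),[.55,-.24,.22],5)
E
```

```text
time: 14.08
position: [0.5711, -0.1856, 0.1784]
eef_rot: [[-0.16, 0.987, -0.015], [0.987, 0.16, 0.009], [0.011, -0.013, -1.0]]
wrist_force: [0.3, 1.1, 0.0]
gripper_width: 0.0229
t 14.08 q [-28.8  11.   98.5   0.1  71.4 -38.1] p [ 0.5711 -0.1856  0.1784] f [0.3 1.1 0. ] w 0.0229
[[-0.16, 0.987, -0.015], [0.987, 0.16, 0.009], [0.011, -0.013, -1.0]]
n=5 need=4.08 dist=71.7mm rot=29.0 rv=[-0.9 -0.4 29. ] dtool=[-49.8 -30.1 -41.8]
   [-0.01, -0.006, -0.0084] [-0.18, -0.09, 5.8]
   [-0.0105, -0.005, -0.0084] [-0.18, -0.09, 5.8]
   [-0.011, -0.0038, -0.0084] [-0.18, -0.09, 5.8]
   [-0.0113, -0.0027, -0.0083] [-0.18, -0.09, 5.8]
   [-0.0116, -0.0015, -0.0083] [-0.18, -0.09, 5.8]
```

```bash
python3 -m creep '[{"delta_pos":[-0.01,-0.007,-0.008],"dr":[-0.2,0,5.8]},{"delta_pos":[-0.011,-0.007,-0.008],"dr":[-0.2,0,5.8]},{"delta_pos":[-0.012,-0.005,-0.008],"dr":[-0.2,0,5.8]},{"delta_pos":[-0.012,-0.004,-0.008],"dr":[-0.2,0,5.8]},{"delta_pos":[-0.012,-0.003,-0.008],"dr":[-0.2,0,5.8]}]' 0.04 >/dev/null; python3 -m creep '[{"delta_pos":[-0.015,-0.01,0],"dr":[0,0,0]},{"delta_pos":[0,0,0],"dr":[0,0,0]},{"delta_pos":[0,0,0],"dr":[0,0,0]}]'; cat > kn.py <<'E'
from h import *
def knobs(name):
    c=cam("wrist",name);P=cloud(c);b=c["color"].astype(int)
    dark=(b.max(-1)<60)&(P[...,2]>.085)&(P[...,2]<.1)&(P[...,0]<.58)&(P[...,0]>.47)
    k,l,s,ce=cv2.connectedComponentsWithStats(dark.astype(np.uint8))
    for i in range(1,k):
        if s[i,4]>150: q=P[l==i]; print("knob",s[i,4],ce[i].round(),rect(q),np.median(q[:,2]).round(4))
    H=P[...,2];m=(b.min(-1)>90)&(H>.036)&(H<.047)&(P[...,0]<.608)&(P[...,0]>.54)
    k,l,s,ce=cv2.connectedComponentsWithStats(m.astype(np.uint8));i=1+s[1:,4].argmax();q=P[l==i];print("bar",rect(q),np.median(q[:,2]))
    return c
E
python3 - <<'E'
from kn import *
st();knobs("w16")
plan(Rz(0,-110,True),[.5257,-.1965,.12])
E
```

```text
time: 14.75
position: [0.5312, -0.2575, 0.2334]
eef_rot: [[0.36, 0.932, 0.023], [0.933, -0.36, -0.005], [0.004, 0.023, -1.0]]
wrist_force: [-0.2, -0.0, 1.0]
gripper_width: 0.0399
t 14.75 q [-37.1   5.3  99.    0.6  74.5 -16.1] p [ 0.5312 -0.2575  0.2334] f [-0.2 -0.   1. ] w 0.0399
[[0.36, 0.932, 0.023], [0.933, -0.36, -0.005], [0.004, 0.023, -1.0]]
knob 1107 [185.  40.] ((512.427978515625, -113.86287689208984), (39.38139343261719, 14.2318696975708), 75.3560791015625) 0.0926
knob 799 [244. 137.] ((526.1369018554688, -196.6768341064453), (38.70680236816406, 14.023055076599121), 69.97857666015625) 0.0925
knob 657 [294. 220.] ((539.5056762695312, -280.4725341796875), (39.077064514160156, 13.947450637817383), 81.31538391113281) 0.0925
bar ((577.3805541992188, -188.72708129882812), (36.03803253173828, 209.75758361816406), 9.286726951599121) 0.041855035314308
n=4 need=3.14 dist=128.7mm rot=1.7 rv=[ 1.3 -0.2 -1.1] dtool=[ 54.4 -29.6 112.8]
   [0.0136, -0.0074, 0.0282] [0.33, -0.05, -0.27]
   [0.0137, -0.0072, 0.0282] [0.33, -0.05, -0.27]
   [0.0137, -0.007, 0.0283] [0.33, -0.05, -0.27]
   [0.0138, -0.0067, 0.0283] [0.33, -0.05, -0.27]
```

View pics/w16.png

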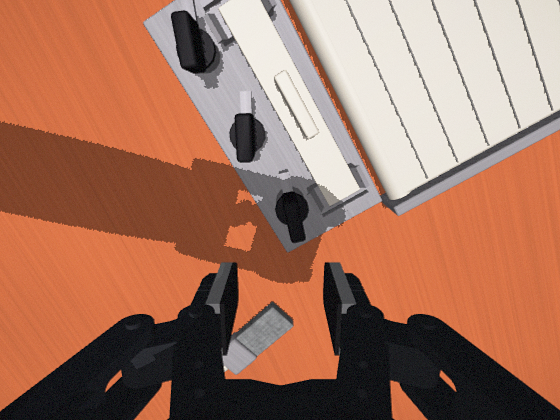

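```bash
python3 -m creep '[{"delta_pos":[0.014,-0.008,0.025],"dr":[0.4,0,-0.3]},{"delta_pos":[0.014,-0.007,0.028],"dr":[0.4,0,-0.3]},{"delta_pos":[0.014,-0.007,0.028],"dr":[0.3,0,-0.3]},{"delta_pos":[0.006,-0.003,0.015],"dr":[0,0,0]},{"delta_pos":[0,0,0],"dr":[0,0,0]}]'; python3 - <<'E'
from h import *
plan(Rz(0,-110,True),[.5263,-.1965,.10],2)
E
```

```text
time: 15.22
position: [0.5292, -0.2008, 0.135]
eef_rot: [[0.342, 0.94, 0.009], [0.94, -0.342, -0.001], [0.002, 0.008, -1.0]]
wrist_force: [-0.5, 0.8, 0.1]
gripper_width: 0.0399
n=2 need=0.86 dist=35.3mm rot=0.5 rv=[ 0.5 -0.1  0. ] dtool=[ 3.  -4.5 34.9]
   [0.0015, -0.0022, 0.0175] [0.24, -0.07, 0.0]
   [0.0015, -0.0022, 0.0175] [0.24, -0.07, 0.0]
```

```bash
python3 -m creep '[{"delta_pos":[0.002,-0.003,0.014],"dr":[0.3,0,0]},{"delta_pos":[0.001,-0.001,0.014],"dr":[0.2,0,0]},{"delta_pos":[0,0,0],"dr":[0,0,0]},{"delta_pos":[0,0,0],"dr":[0,0,0]}]'; python3 - <<'E'
from kn import *
plan(Rz(0,-110,True),[.5263,-.1965,.068],2)
knobs("w17")
E
```

```text
time: 15.55
position: [0.528, -0.1958, 0.1053]
eef_rot: [[0.34, 0.941, 0.001], [0.941, -0.34, 0.002], [0.002, -0.0, -1.0]]
wrist_force: [0.0, 0.1, -0.6]
gripper_width: 0.0402
n=2 need=0.91 dist=37.3mm rot=0.2 rv=[-0.  -0.1  0.1] dtool=[-1.3 -1.3 37.3]
   [-0.0006, -0.0007, 0.0186] [-0.0, -0.06, 0.07]
   [-0.0006, -0.0007, 0.0186] [-0.0, -0.06, 0.07]
knob 2910 [186. 117.] ((512.7521362304688, -113.32015991210938), (39.4796028137207, 13.953423500061035), 76.00624084472656) 0.0925
knob 1927 [277. 265.] ((526.1797485351562, -196.4018096923828), (39.30122756958008, 13.930217742919922), 70.30057525634766) 0.0925
bar ((577.544677734375, -188.78688049316406), (36.34239959716797, 210.18612670898438), 9.27759075164795) 0.04184205680526483
```

View pics/w17.png

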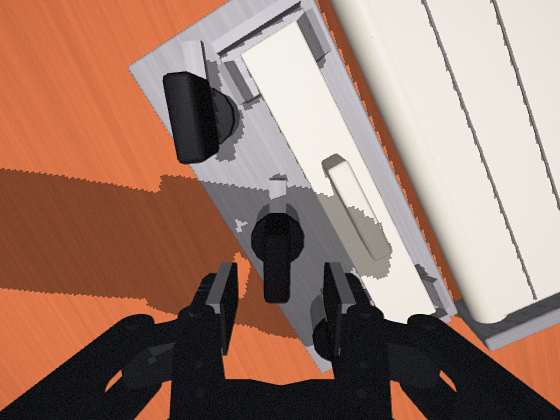

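```bash
python3 -m creep '[{"delta_pos":[-0.001,-0.0015,0.014],"dr":[0,0,0]},{"delta_pos":[0,-0.001,0.014],"dr":[0,0,0]},{"delta_pos":[0,0,0.005],"dr":[0,0,0]},{"delta_pos":[0,0,0],"dr":[0,0,0]},{"delta_pos":[0,0,0],"dr":[0,0,0]}]'; python3 - <<'E'
from kn import *
plan(Rz(0,-110,True),[.5263,-.1965,.068],2)
E
```

```text
time: 16.02
position: [0.5289, -0.1998, 0.0766]
eef_rot: [[0.342, 0.94, 0.009], [0.94, -0.342, -0.004], [-0.0, 0.01, -1.0]]
wrist_force: [0.5, 0.1, -0.6]
gripper_width: 0.0404
n=2 need=0.23 dist=9.6mm rot=0.6 rv=[0.6 0.  0. ] dtool=[ 2.2 -3.7  8.6]
   [0.0011, -0.0019, 0.0043] [0.28, 0.01, 0.01]
   [0.0011, -0.0018, 0.0043] [0.28, 0.01, 0.01]
```

```bash
python3 -m creep '[{"delta_pos":[0.002,-0.003,0.008],"dr":[0.5,0,0]},{"delta_pos":[0,0,0],"dr":[0,0,0]},{"delta_pos":[0,0,0],"dr":[0,0,0]}]';python3 -m creep '[{"delta_pos":[0,0,0],"dr":[0,0,0]},{"delta_pos":[0,0,0],"dr":[0,0,0]},{"delta_pos":[0,0,0],"dr":[0,0,0]},{"delta_pos":[0,0,0],"dr":[0,0,0]}]' 0.0; python3 - <<'E'
from kn import *
plan(Rz(0,-110,True),[.5263,-.1965,.068],2)
E
```

```text
time: 16.27
position: [0.5284, -0.198, 0.0705]
eef_rot: [[0.342, 0.94, 0.004], [0.94, -0.342, -0.003], [-0.001, 0.005, -1.0]]
wrist_force: [1.5, -0.3, -0.0]
gripper_width: 0.04
time: 16.6
position: [0.5255, -0.1968, 0.0712]
eef_rot: [[0.341, 0.94, -0.005], [0.94, -0.341, 0.0], [-0.001, -0.005, -1.0]]
wrist_force: [3.2, -1.4, -5.2]
gripper_width: 0.0128
n=2 need=0.08 dist=3.3mm rot=0.3 rv=[-0.3  0.1  0.1] dtool=[0.6 0.7 3.2]
   [0.0003, 0.0004, 0.0016] [-0.14, 0.04, 0.03]
   [0.0003, 0.0004, 0.0016] [-0.14, 0.04, 0.03]
```

```bash
python3 -m creep '[{"delta_pos":[0,0,0],"dr":[0,0,5]},{"delta_pos":[0,0,0],"dr":[0,0,6]},{"delta_pos":[0,0,0],"dr":[0,0,6]},{"delta_pos":[0,0,0],"dr":[0,0,6]},{"delta_pos":[0,0,0],"dr":[0,0,6]}]'; python3 - <<'E'
from kn import *
s=st(); print(s["torque"]); plan(Rz(0,-170.7,True),[.5263,-.1965,.0705])
E
```

```text
time: 17.02
position: [0.5257, -0.197, 0.0712]
eef_rot: [[0.767, 0.642, -0.003], [0.642, -0.767, -0.001], [-0.003, -0.001, -1.0]]
wrist_force: [-0.0, 0.1, -1.7]
gripper_width: 0.0129
t 17.02 q [-32.   14.  107.7  -0.2  58.4  18.1] p [ 0.5257 -0.197   0.0712] f [-0.   0.1 -1.7] w 0.0129
[[0.767, 0.642, -0.003], [0.642, -0.767, -0.001], [-0.003, -0.001, -1.0]]
[-0.00288382  0.0178709   0.1291706 ]
n=5 need=4.31 dist=1.0mm rot=30.6 rv=[-0.   0.2 30.6] dtool=[ 0.8 -0.   0.7]
   [0.0002, -0.0, 0.0001] [-0.0, 0.04, 6.12]
   [0.0002, -0.0, 0.0001] [-0.0, 0.04, 6.12]
   [0.0001, -0.0, 0.0001] [-0.0, 0.04, 6.12]
   [0.0001, -0.0001, 0.0001] [-0.0, 0.04, 6.12]
   [0.0001, -0.0001, 0.0001] [-0.0, 0.04, 6.12]
```

```bash
python3 -m creep '[{"delta_pos":[0,0,0],"dr":[0,0,6]},{"delta_pos":[0,0,0],"dr":[0,0,6]},{"delta_pos":[0,0,0],"dr":[0,0,6]},{"delta_pos":[0,0,0],"dr":[0,0,4]},{"delta_pos":[0,0,0],"dr":[0,0,3]}]'; python3 - <<'E'
from kn import *
s=st(); print(s["torque"]); plan(Rz(0,-170.7,True),[.5263,-.1965,.0705])
E
```

```text
time: 17.43
position: [0.5258, -0.1973, 0.0712]
eef_rot: [[0.972, 0.236, -0.002], [0.236, -0.972, -0.003], [-0.003, 0.002, -1.0]]
wrist_force: [0.6, -0.2, -1.3]
gripper_width: 0.0127
t 17.43 q [-32.   14.  107.7  -0.2  58.3  44.4] p [ 0.5258 -0.1973  0.0712] f [ 0.6 -0.2 -1.3] w 0.0127
[[0.972, 0.236, -0.002], [0.236, -0.972, -0.003], [-0.003, 0.002, -1.0]]
[ 0.04739709 -0.02639714  0.15060715]
n=1 need=0.61 dist=1.1mm rot=4.3 rv=[0.1 0.2 4.3] dtool=[ 0.6 -0.6  0.7]
   [0.0006, -0.0006, 0.0007] [0.12, 0.17, 4.34]
```

```bash
python3 -m creep '[{"delta_pos":[0,0,0],"dr":[0,0,3]},{"delta_pos":[0,0,0],"dr":[0,0,2]},{"delta_pos":[0,0,0],"dr":[0,0,2]}]' >/dev/null; python3 - <<'E'
from kn import *
s=st(); print(s["torque"])
E
python3 -m creep '[{"delta_pos":[0,0,0],"dr":[0,0,3]},{"delta_pos":[0,0,0],"dr":[0,0,3]}]' >/dev/null; python3 - <<'E'
from kn import *
s=st(); print(s["torque"]);plan(Rz(0,-170.7,True),[.5263,-.1965,.0705])
E
```

```text
t 17.68 q [-32.   14.  107.7  -0.3  58.3  51.6] p [ 0.5258 -0.1973  0.0712] f [ 0.8  1.3 -0.8] w 0.0132
[[0.993, 0.114, -0.003], [0.114, -0.993, -0.004], [-0.003, 0.004, -1.0]]
[ 0.22694537 -0.05346174  1.61596073]
t 17.85 q [-31.9  14.  107.7  -0.8  58.5  57.3] p [ 0.5243 -0.1976  0.0715] f [-6.3 -0.2  6.3] w 0.0127
[[1.0, 0.021, -0.009], [0.021, -1.0, -0.008], [-0.009, 0.008, -1.0]]
[-0.13575631  1.21757622  1.16035793]
n=2 need=1.15 dist=2.5mm rot=8.1 rv=[ 0.4  0.6 -8.1] dtool=[ 2.  -1.1  1. ]
   [0.001, -0.0006, 0.0005] [0.2, 0.28, -4.05]
   [0.001, -0.0005, 0.0005] [0.2, 0.28, -4.05]
```

```bash
python3 -m creep '[{"delta_pos":[0,0,0],"dr":[0,0,0]},{"delta_pos":[0,0,0],"dr":[0,0,0]},{"delta_pos":[0,0,-0.005],"dr":[0,0,0]}]' 0.04; python3 -m creep '[{"delta_pos":[0,0,-0.02],"dr":[0,0,0]},{"delta_pos":[0,0,-0.03],"dr":[0,0,0]},{"delta_pos":[0,0,-0.03],"dr":[0,0,0]},{"delta_pos":[-0.02,0,-0.02],"dr":[0,0,0]},{"delta_pos":[0,0,0],"dr":[0,0,0]}]'; python3 - <<'E'
from kn import *
st();knobs("w18")
plan(Rz(0,-104.5,True),[.5125,-.1137,.16])
E
```

```text
time: 18.1
position: [0.524, -0.1971, 0.076]
eef_rot: [[1.0, 0.022, -0.01], [0.022, -1.0, -0.007], [-0.01, 0.007, -1.0]]
wrist_force: [0.5, 0.1, -0.1]
gripper_width: 0.0401
time: 18.52
position: [0.5052, -0.1966, 0.1817]
eef_rot: [[1.0, 0.023, -0.009], [0.023, -1.0, -0.005], [-0.009, 0.005, -1.0]]
wrist_force: [0.4, 0.4, 0.5]
gripper_width: 0.04
t 18.52 q [-33.    2.7 107.3  -0.5  70.3  55.9] p [ 0.5052 -0.1966  0.1817] f [0.4 0.4 0.5] w 0.04
[[1.0, 0.023, -0.009], [0.023, -1.0, -0.005], [-0.009, 0.005, -1.0]]
knob 1120 [400. 174.] ((539.4122314453125, -280.344970703125), (39.0179328918457, 14.101444244384766), 81.78975677490234) 0.0924
knob 1039 [281. 189.] ((526.51171875, -197.13523864746094), (38.726280212402344, 13.9849853515625), 9.075217247009277) 0.0926
knob 1074 [166. 205.] ((513.031982421875, -113.90885925292969), (39.83305358886719, 12.869463920593262), 75.54278564453125) 0.0925
bar ((577.1636962890625, -188.87384033203125), (36.0966682434082, 209.81448364257812), 9.277759552001953) 0.04189145895959126
n=11 need=10.45 dist=85.7mm rot=74.2 rv=[ -0.1   0.6 -74.2] dtool=[  8.6 -82.8  20.2]
   [0.0008, -0.0075, 0.0018] [-0.01, 0.05, -6.75]
   [0.0017, -0.0074, 0.0018] [-0.01, 0.05, -6.75]
   [0.0025, -0.0071, 0.0018] [-0.01, 0.05, -6.75]
   [0.0033, -0.0068, 0.0018] [-0.01, 0.05, -6.75]
   [0.0041, -0.0064, 0.0018] [-0.01, 0.05, -6.75]
   [0.0048, -0.0058, 0.0018] [-0.01, 0.05, -6.75]
   [0.0055, -0.0052, 0.0019] [-0.01, 0.05, -6.75]
   [0.0061, -0.0045, 0.0019] [-0.01, 0.05, -6.75]
   [0.0065, -0.0038, 0.0019] [-0.01, 0.05, -6.75]
   [0.0069, -0.003, 0.0019] [-0.01, 0.05, -6.75]
   [0.0072, -0.0022, 0.0019] [-0.01, 0.05, -6.75]
```

View pics/w18.png

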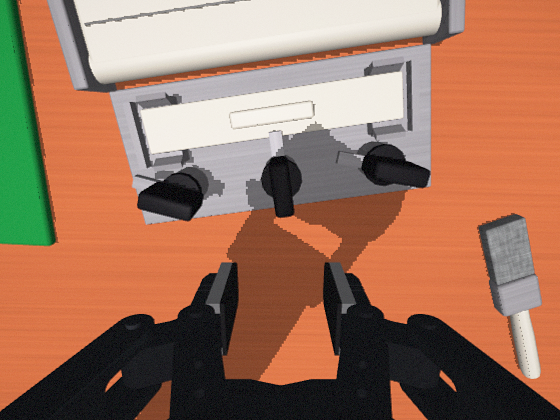

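```bash
python3 -m creep '[{"delta_pos":[0.001,-0.008,0],"dr":[0,0,-6.8]},{"delta_pos":[0.002,-0.008,0],"dr":[0,0,-6.8]},{"delta_pos":[0.002,-0.007,0],"dr":[0,0,-6.8]},{"delta_pos":[0.003,-0.007,0],"dr":[0,0,-6.8]},{"delta_pos":[0.004,-0.006,0],"dr":[0,0,-6.8]}]' >/dev/null; python3 -m creep '[{"delta_pos":[0.005,-0.006,0],"dr":[0,0,-6.8]},{"delta_pos":[0.006,-0.005,0],"dr":[0,0,-6.8]},{"delta_pos":[0.006,-0.005,0],"dr":[0,0,-6.8]},{"delta_pos":[0.007,-0.004,0],"dr":[0,0,-6.8]},{"delta_pos":[0.007,-0.003,0],"dr":[0,0,-6.8]}]' >/dev/null;python3 -m creep '[{"delta_pos":[0.007,-0.002,0],"dr":[0,0,-6]},{"delta_pos":[0,0,0],"dr":[0,0,0]}]'; python3 - <<'E'
from kn import *
plan(Rz(0,-104.3,True),[.5128,-.1138,.105],3)
E
```

```text
time: 19.57
position: [0.51, -0.1059, 0.1705]
eef_rot: [[0.193, 0.981, -0.016], [0.981, -0.193, 0.005], [0.002, -0.016, -1.0]]
wrist_force: [-0.1, -0.4, -0.2]
gripper_width: 0.0398
n=3 need=1.61 dist=66.0mm rot=3.3 rv=[-0.9 -0.1  3.2] dtool=[-7.3  5.4 65.4]
   [-0.0024, 0.0018, 0.0218] [-0.31, -0.03, 1.07]
   [-0.0024, 0.0017, 0.0218] [-0.31, -0.03, 1.07]
   [-0.0023, 0.0016, 0.0218] [-0.31, -0.03, 1.07]
```

```bash
python3 -m creep '[{"delta_pos":[-0.003,0.002,0.02],"dr":[-0.3,0,1.1]},{"delta_pos":[-0.003,0.002,0.02],"dr":[-0.3,0,1.1]},{"delta_pos":[-0.002,0.001,0.018],"dr":[-0.3,0,1]},{"delta_pos":[0,0,0],"dr":[0,0,0]},{"delta_pos":[0,0,0],"dr":[0,0,0]}]'; python3 - <<'E'
from kn import *
knobs("w19");plan(Rz(0,-104.3,True),[.5128,-.1138,.07],3)
E
```

```text
time: 19.98
position: [0.5135, -0.115, 0.1086]
eef_rot: [[0.261, 0.965, 0.0], [0.965, -0.261, 0.003], [0.003, -0.0, -1.0]]
wrist_force: [0.1, 0.7, 0.6]
gripper_width: 0.0401
knob 1872 [276. 257.] ((512.3153076171875, -112.71783447265625), (39.47980880737305, 13.708621978759766), 75.1861801147461) 0.0925
knob 346 [323. 373.] ((517.8898315429688, -192.0579071044922), (23.59005355834961, 4.922281742095947), 2.3667492866516113) 0.0888
bar ((570.3231201171875, -145.19700622558594), (36.1680793762207, 122.42058563232422), 9.237065315246582) 0.04175759446389742
n=3 need=0.94 dist=38.5mm rot=0.8 rv=[-0.1 -0.2 -0.8] dtool=[ 0.8 -0.6 38.5]
   [0.0003, -0.0002, 0.0128] [-0.02, -0.05, -0.26]
   [0.0003, -0.0002, 0.0128] [-0.02, -0.05, -0.26]
   [0.0003, -0.0002, 0.0128] [-0.02, -0.05, -0.26]
```

```bash
python3 -m creep '[{"delta_pos":[0.001,-0.001,0.014],"dr":[0,0,-0.4]},{"delta_pos":[0.001,-0.001,0.014],"dr":[0,0,-0.4]},{"delta_pos":[0,0,0.006],"dr":[0,0,0]},{"delta_pos":[0,0,0],"dr":[0,0,0]},{"delta_pos":[0,0,0],"dr":[0,0,0]}]'; python3 - <<'E'
from kn import *
plan(Rz(0,-104.5,True),[.5125,-.1132,.07],1)
E
```

```text
time: 20.45
position: [0.5156, -0.114, 0.0788]
eef_rot: [[0.249, 0.968, 0.007], [0.968, -0.249, -0.001], [0.001, 0.007, -1.0]]
wrist_force: [0.3, -0.4, -0.7]
gripper_width: 0.04
n=1 need=0.23 dist=9.4mm rot=0.4 rv=[ 0.4 -0.1  0.1] dtool=[-0.  -3.3  8.8]
   [-0.0, -0.0033, 0.0088] [0.42, -0.08, 0.08]
```

```bash
python3 -m creep '[{"delta_pos":[0,-0.003,0.008],"dr":[0.4,0,0]},{"delta_pos":[0,0,0],"dr":[0,0,0]},{"delta_pos":[0,0,0],"dr":[0,0,0]}]';python3 -m creep '[{"delta_pos":[0,0,0],"dr":[0,0,0]},{"delta_pos":[0,0,0],"dr":[0,0,0]},{"delta_pos":[0,0,0],"dr":[0,0,0]},{"delta_pos":[0,0,0],"dr":[0,0,0]}]' 0.0;python3 -m creep '[{"delta_pos":[0,0,0],"dr":[0,0,5]},{"delta_pos":[0,0,0],"dr":[0,0,6]},{"delta_pos":[0,0,0],"dr":[0,0,6]},{"delta_pos":[0,0,0],"dr":[0,0,6]},{"delta_pos":[0,0,0],"dr":[0,0,6]}]'; python3 - <<'E'
from kn import *
s=st();print(s["torque"]);plan(Rz(0,-170.7,True),[.5125,-.1132,.07],7)
E
```

```text
time: 20.7
position: [0.5143, -0.114, 0.0728]
eef_rot: [[0.25, 0.968, 0.004], [0.968, -0.25, -0.001], [0.001, 0.004, -1.0]]
wrist_force: [0.3, -1.2, -0.2]
gripper_width: 0.0398
time: 21.03
position: [0.5118, -0.1134, 0.0736]
eef_rot: [[0.248, 0.969, -0.004], [0.969, -0.248, 0.001], [0.0, -0.004, -1.0]]
wrist_force: [2.3, -0.5, -4.5]
gripper_width: 0.0125
time: 21.45
position: [0.5118, -0.1134, 0.0735]
eef_rot: [[0.701, 0.713, -0.002], [0.713, -0.701, 0.0], [-0.002, -0.002, -1.0]]
wrist_force: [-0.1, -0.1, -0.3]
gripper_width: 0.0128
t 21.45 q [-2.490e+01  9.200e+00  1.131e+02 -1.000e-01  5.780e+01  1.970e+01] p [ 0.5118 -0.1134  0.0735] f [-0.1 -0.1 -0.3] w 0.0128
[[0.701, 0.713, -0.002], [0.713, -0.701, 0.0], [-0.002, -0.002, -1.0]]
[-0.03832333 -0.06590527  0.19753661]
n=7 need=5.09 dist=3.6mm rot=36.2 rv=[-0.1  0.1 36.2] dtool=[0.6 0.3 3.5]
   [0.0001, 0.0, 0.0005] [-0.01, 0.02, 5.17]
   [0.0001, 0.0, 0.0005] [-0.01, 0.02, 5.17]
   [0.0001, 0.0, 0.0005] [-0.01, 0.02, 5.17]
   [0.0001, 0.0, 0.0005] [-0.01, 0.02, 5.17]
   [0.0001, 0.0, 0.0005] [-0.01, 0.02, 5.17]
   [0.0001, 0.0, 0.0005] [-0.01, 0.02, 5.17]
   [0.0001, -0.0, 0.0005] [-0.01, 0.02, 5.17]
```

```bash
python3 -m creep '[{"delta_pos":[0,0,0],"dr":[0,0,6]},{"delta_pos":[0,0,0],"dr":[0,0,6]},{"delta_pos":[0,0,0],"dr":[0,0,6]},{"delta_pos":[0,0,0],"dr":[0,0,6]},{"delta_pos":[0,0,0],"dr":[0,0,5]}]'>/dev/null;python3 -m creep '[{"delta_pos":[0,0,0],"dr":[0,0,4]},{"delta_pos":[0,0,0],"dr":[0,0,3]}]'; python3 - <<'E'
from kn import *
s=st();print(s["torque"]);plan(Rz(0,-170.7,True),[.5125,-.1132,.07],1)
E
```

```text
time: 22.03
position: [0.5118, -0.1135, 0.0735]
eef_rot: [[0.991, 0.134, -0.002], [0.134, -0.991, -0.001], [-0.002, 0.001, -1.0]]
wrist_force: [-0.4, 1.5, 0.1]
gripper_width: 0.0127
t 22.03 q [-2.490e+01  9.200e+00  1.131e+02 -1.000e-01  5.770e+01  5.750e+01] p [ 0.5118 -0.1135  0.0735] f [-0.4  1.5  0.1] w 0.0127
[[0.991, 0.134, -0.002], [0.134, -0.991, -0.001], [-0.002, 0.001, -1.0]]
[ 0.16232165 -0.05768603  0.9420887 ]
n=1 need=0.23 dist=3.6mm rot=1.6 rv=[ 0.1  0.1 -1.6] dtool=[ 0.7 -0.2  3.5]
   [0.0007, -0.0002, 0.0035] [0.06, 0.11, -1.62]
```

Torque 0.94: at the stop. One more small nudge, then release.

```bash
python3 -m creep '[{"delta_pos":[0,0,0],"dr":[0,0,3]}]'; python3 -c "
from h import *;print(observe()['torque'])"; python3 -m creep '[{"delta_pos":[0,0,0],"dr":[0,0,0]},{"delta_pos":[0,0,0],"dr":[0,0,0]},{"delta_pos":[0,0,-0.005],"dr":[0,0,0]}]' 0.04; python3 -m creep '[{"delta_pos":[0,0,-0.02],"dr":[0,0,0]},{"delta_pos":[0,0,-0.03],"dr":[0,0,0]},{"delta_pos":[0,0,-0.03],"dr":[0,0,0]},{"delta_pos":[-0.02,0.02,-0.02],"dr":[0,0,0]},{"delta_pos":[0,0.02,0],"dr":[0,0,0]}]'; python3 - <<'E'
from kn import *
st();knobs("w20")
plan(Rz(0,-98.6,True),[.5396,-.2805,.17])
E
```

```text
time: 22.12
position: [0.5118, -0.1135, 0.0736]
eef_rot: [[0.996, 0.084, -0.002], [0.084, -0.996, -0.002], [-0.002, 0.002, -1.0]]
wrist_force: [0.1, 1.8, -0.3]
gripper_width: 0.0128
[ 0.29341802 -0.11720944  1.98654759]
time: 22.37
position: [0.5112, -0.113, 0.0779]
eef_rot: [[0.996, 0.084, -0.003], [0.084, -0.996, -0.001], [-0.003, 0.001, -1.0]]
wrist_force: [0.3, 0.1, 0.6]
gripper_width: 0.0399
time: 22.78
position: [0.4949, -0.1528, 0.1838]
eef_rot: [[0.996, 0.091, -0.003], [0.091, -0.996, 0.0], [-0.003, -0.0, -1.0]]
wrist_force: [0.4, -0.4, 0.9]
gripper_width: 0.0399
t 22.78 q [-2.970e+01 -9.000e-01  1.107e+02 -1.000e-01  7.030e+01  5.510e+01] p [ 0.4949 -0.1528  0.1838] f [ 0.4 -0.4  0.9] w 0.0399
[[0.996, 0.091, -0.003], [0.091, -0.996, 0.0], [-0.003, -0.0, -1.0]]
knob 1099 [346. 181.] ((526.3294067382812, -196.97311401367188), (38.94518280029297, 14.071891784667969), 9.145822525024414) 0.0925
knob 1111 [464. 173.] ((539.7282104492188, -280.00537109375), (38.963287353515625, 13.997514724731445), 82.69539642333984) 0.0923
knob 1051 [229. 188.] ((512.8972778320312, -113.31855010986328), (38.82392883300781, 14.159762382507324), 9.082018852233887) 0.0926
bar ((577.1813354492188, -188.76889038085938), (36.110111236572266, 209.9640350341797), 9.289843559265137) 0.041848688194203384
n=11 need=10.75 dist=132.6mm rot=76.3 rv=[  0.    0.2 -76.3] dtool=[ 32.5 127.8  13.4]
   [0.003, 0.0116, 0.0012] [0.0, 0.01, -6.94]
   [0.0015, 0.0119, 0.0012] [0.0, 0.01, -6.94]
   [0.0001, 0.012, 0.0012] [0.0, 0.01, -6.94]
   [-0.0014, 0.0119, 0.0012] [0.0, 0.01, -6.94]
   [-0.0028, 0.0117, 0.0012] [0.0, 0.01, -6.94]
   [-0.0042, 0.0112, 0.0012] [0.0, 0.01, -6.94]
   [-0.0055, 0.0106, 0.0012] [0.0, 0.01, -6.94]
   [-0.0068, 0.0099, 0.0012] [0.0, 0.01, -6.94]
   [-0.0079, 0.009, 0.0012] [0.0, 0.01, -6.94]
   [-0.0089, 0.008, 0.0012] [0.0, 0.01, -6.94]
   [-0.0098, 0.0069, 0.0012] [0.0, 0.01, -6.94]
```

View pics/w20.png

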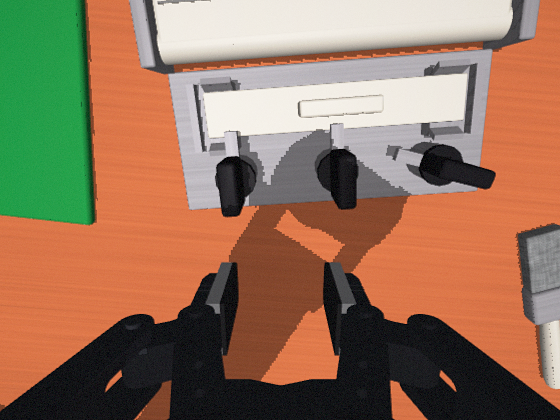

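Left and middle knobs are both home (about 9.1° against the bar's 9.3°). Now the right one.

```bash
python3 -m creep '[{"delta_pos":[0.003,0.012,0],"dr":[0,0,-6.9]},{"delta_pos":[0.002,0.012,0],"dr":[0,0,-6.9]},{"delta_pos":[0,0.012,0],"dr":[0,0,-6.9]},{"delta_pos":[-0.001,0.012,0],"dr":[0,0,-6.9]},{"delta_pos":[-0.003,0.012,0],"dr":[0,0,-6.9]}]' >/dev/null; python3 -m creep '[{"delta_pos":[-0.004,0.011,0],"dr":[0,0,-6.9]},{"delta_pos":[-0.006,0.011,0],"dr":[0,0,-6.9]},{"delta_pos":[-0.007,0.01,0],"dr":[0,0,-6.9]},{"delta_pos":[-0.008,0.009,0],"dr":[0,0,-6.9]},{"delta_pos":[-0.009,0.008,0],"dr":[0,0,-6.9]}]' >/dev/null;python3 -m creep '[{"delta_pos":[-0.01,0.007,0],"dr":[0,0,-6.9]},{"delta_pos":[0,0,0],"dr":[0,0,0]}]'; python3 - <<'E'
from kn import *
plan(Rz(0,-98,True),[.5396,-.2803,.105],3)
E
```

```text
time: 23.83
position: [0.5468, -0.2881, 0.1885]
eef_rot: [[0.108, 0.994, 0.008], [0.994, -0.108, -0.002], [-0.001, 0.008, -1.0]]
wrist_force: [0.4, 0.6, -0.2]
gripper_width: 0.04
n=3 need=2.05 dist=84.2mm rot=1.9 rv=[0.5 0.1 1.8] dtool=[ 7.1 -8.7 83.5]
   [0.0024, -0.0029, 0.0278] [0.16, 0.02, 0.61]
   [0.0023, -0.0029, 0.0278] [0.16, 0.02, 0.61]
   [0.0023, -0.0028, 0.0278] [0.16, 0.02, 0.61]
```

```bash
python3 -m creep '[{"delta_pos":[0.003,-0.003,0.025],"dr":[0.2,0,0.6]},{"delta_pos":[0.003,-0.003,0.028],"dr":[0.2,0,0.6]},{"delta_pos":[0.002,-0.002,0.024],"dr":[0.1,0,0.6]},{"delta_pos":[0,0,0],"dr":[0,0,0]},{"delta_pos":[0,0,0],"dr":[0,0,0]}]'; python3 - <<'E'
from kn import *
knobs("w21");plan(Rz(0,-98,True),[.5396,-.2803,.07],3)
E
```

```text
time: 24.25
position: [0.5418, -0.2786, 0.1121]
eef_rot: [[0.155, 0.988, 0.004], [0.988, -0.155, -0.003], [-0.002, 0.004, -1.0]]
wrist_force: [0.9, 0.0, -0.1]
gripper_width: 0.0399
knob 2636 [219. 105.] ((526.0900268554688, -197.18087768554688), (39.665164947509766, 14.164826393127441), 9.169578552246094) 0.0926
knob 1790 [275. 261.] ((539.3775024414062, -280.2847900390625), (39.27193832397461, 13.894804954528809), 81.28146362304688) 0.0925
bar ((581.9542846679688, -216.36090087890625), (36.202842712402344, 154.1941680908203), 9.292791366577148) 0.041861390495888155
n=3 need=1.02 dist=42.0mm rot=0.9 rv=[ 0.2  0.1 -0.9] dtool=[-2.1 -1.7 41.9]
   [-0.0007, -0.0006, 0.014] [0.07, 0.03, -0.29]
   [-0.0007, -0.0006, 0.014] [0.07, 0.03, -0.29]
   [-0.0007, -0.0005, 0.014] [0.07, 0.03, -0.29]
```

```bash
python3 -m creep '[{"delta_pos":[-0.001,-0.002,0.015],"dr":[0.1,0,-0.3]},{"delta_pos":[-0.001,-0.001,0.016],"dr":[0.1,0,-0.3]},{"delta_pos":[0,0,0.006],"dr":[0,0,0]},{"delta_pos":[0,0,0],"dr":[0,0,0]},{"delta_pos":[0,0,0],"dr":[0,0,0]}]'; python3 - <<'E'
from kn import *
plan(Rz(0,-98.5,True),[.5395,-.2803,.07],1)
E
```

```text
time: 24.72
position: [0.5414, -0.2821, 0.0786]
eef_rot: [[0.145, 0.989, 0.008], [0.989, -0.145, -0.008], [-0.007, 0.009, -1.0]]
wrist_force: [0.3, -1.2, 0.4]
gripper_width: 0.0403
n=1 need=0.22 dist=9.0mm rot=0.7 rv=[0.5 0.4 0.2] dtool=[ 1.6 -2.2  8.6]
   [0.0016, -0.0022, 0.0086] [0.53, 0.37, 0.15]
```

```bash
python3 -m creep '[{"delta_pos":[0.002,-0.002,0.008],"dr":[0.5,0.4,0]},{"delta_pos":[0,0,0],"dr":[0,0,0]},{"delta_pos":[0,0,0],"dr":[0,0,0]}]';python3 -m creep '[{"delta_pos":[0,0,0],"dr":[0,0,0]},{"delta_pos":[0,0,0],"dr":[0,0,0]},{"delta_pos":[0,0,0],"dr":[0,0,0]},{"delta_pos":[0,0,0],"dr":[0,0,0]}]' 0.0;python3 -m creep '[{"delta_pos":[0,0,0],"dr":[0,0,5]},{"delta_pos":[0,0,0],"dr":[0,0,6]},{"delta_pos":[0,0,0],"dr":[0,0,6]},{"delta_pos":[0,0,0],"dr":[0,0,6]},{"delta_pos":[0,0,0],"dr":[0,0,6]}]'; python3 - <<'E'
from kn import *
s=st();print(s["torque"]);plan(Rz(0,-170.7,True),[.5395,-.2803,.07],7)
E
```

```text
time: 24.97
position: [0.5409, -0.2806, 0.0721]
eef_rot: [[0.146, 0.989, 0.003], [0.989, -0.146, -0.001], [-0.001, 0.003, -1.0]]
wrist_force: [0.9, -0.7, -0.4]
gripper_width: 0.0401
time: 25.3
position: [0.5389, -0.2805, 0.073]
eef_rot: [[0.145, 0.989, -0.003], [0.989, -0.145, 0.0], [-0.0, -0.003, -1.0]]
wrist_force: [2.9, -0.7, -3.9]
gripper_width: 0.0126
time: 25.72
position: [0.5394, -0.2807, 0.073]
eef_rot: [[0.623, 0.783, -0.001], [0.783, -0.623, -0.002], [-0.002, 0.0, -1.0]]
wrist_force: [-0.0, 0.1, -2.0]
gripper_width: 0.0127
t 25.72 q [-3.810e+01  1.930e+01  1.008e+02 -1.000e-01  5.990e+01  4.000e-01] p [ 0.5394 -0.2807  0.073 ] f [-0.   0.1 -2. ] w 0.0127
[[0.623, 0.783, -0.001], [0.783, -0.623, -0.002], [-0.002, 0.0, -1.0]]
[-0.09651713 -0.03276668  0.13480627]
n=7 need=5.94 dist=3.0mm rot=42.2 rv=[ 0.1  0.1 42.2] dtool=[ 0.4 -0.2  3. ]
   [0.0001, -0.0, 0.0004] [0.01, 0.01, 6.03]
   [0.0001, -0.0, 0.0004] [0.01, 0.01, 6.03]
   [0.0, -0.0, 0.0004] [0.01, 0.01, 6.03]
   [0.0, -0.0, 0.0004] [0.01, 0.01, 6.03]
   [0.0, -0.0, 0.0004] [0.01, 0.01, 6.03]
   [0.0, -0.0, 0.0004] [0.01, 0.01, 6.03]
   [0.0, -0.0, 0.0004] [0.01, 0.01, 6.03]
```

```bash
python3 -m creep '[{"delta_pos":[0,0,0],"dr":[0,0,6]},{"delta_pos":[0,0,0],"dr":[0,0,6]},{"delta_pos":[0,0,0],"dr":[0,0,6]},{"delta_pos":[0,0,0],"dr":[0,0,6]},{"delta_pos":[0,0,0],"dr":[0,0,6]}]'>/dev/null;python3 -m creep '[{"delta_pos":[0,0,0],"dr":[0,0,5]},{"delta_pos":[0,0,0],"dr":[0,0,4]},{"delta_pos":[0,0,0],"dr":[0,0,3]}]'; python3 - <<'E'
from kn import *
s=st();print(s["torque"]);plan(Rz(0,-170.7,True),[.5395,-.2803,.07],1)
E
```

```text
time: 26.38
position: [0.5396, -0.2813, 0.073]
eef_rot: [[0.991, 0.13, 0.0], [0.13, -0.991, -0.005], [-0.001, 0.005, -1.0]]
wrist_force: [-0.2, 1.4, -0.4]
gripper_width: 0.0125
t 26.38 q [-38.1  19.3 100.8  -0.2  59.7  44.5] p [ 0.5396 -0.2813  0.073 ] f [-0.2  1.4 -0.4] w 0.0125
[[0.991, 0.13, 0.0], [0.13, -0.991, -0.005], [-0.001, 0.005, -1.0]]
[ 0.130031   -0.0148186   1.16992351]
n=1 need=0.26 dist=3.1mm rot=1.8 rv=[ 0.3  0.  -1.8] dtool=[ 0. -1.  3.]
   [0.0, -0.001, 0.003] [0.26, 0.04, -1.81]
```

```bash
python3 -m creep '[{"delta_pos":[0,0,0],"dr":[0,0,3]}]' >/dev/null; python3 -c "
from h import *;print(observe()['torque'])"; python3 -m creep '[{"delta_pos":[0,0,0],"dr":[0,0,0]},{"delta_pos":[0,0,0],"dr":[0,0,0]},{"delta_pos":[0,0,-0.005],"dr":[0,0,0]}]' 0.04; python3 -m creep '[{"delta_pos":[0,0,-0.02],"dr":[0,0,0]},{"delta_pos":[0,0,-0.03],"dr":[0,0,0]},{"delta_pos":[0,0,-0.03],"dr":[0,0,0]},{"delta_pos":[-0.02,-0.02,-0.03],"dr":[0,0,0]},{"delta_pos":[-0.01,-0.04,-0.02],"dr":[0,0,0]}]';python3 -m creep '[{"delta_pos":[-0.01,-0.03,0],"dr":[0,0,0]},{"delta_pos":[0,0,0],"dr":[0,0,0]},{"delta_pos":[0,0,0],"dr":[0,0,0]}]'; python3 - <<'E'
from kn import *
st();knobs("w22");cam("scene","s22")
E
```

```text
[ 0.1703461  -0.07143749  2.19899964]
time: 26.72
position: [0.5392, -0.2806, 0.0773]
eef_rot: [[0.997, 0.082, -0.002], [0.082, -0.997, -0.004], [-0.002, 0.004, -1.0]]
wrist_force: [0.1, 0.6, 0.3]
gripper_width: 0.04
time: 27.13
position: [0.5048, -0.2276, 0.2082]
eef_rot: [[0.997, 0.078, -0.005], [0.078, -0.997, -0.0], [-0.005, -0.0, -1.0]]
wrist_force: [0.3, -0.2, 1.2]
gripper_width: 0.0402
time: 27.38
position: [0.4937, -0.1951, 0.2173]
eef_rot: [[0.997, 0.081, 0.009], [0.081, -0.997, -0.006], [0.008, 0.007, -1.0]]
wrist_force: [0.3, -1.0, 1.6]
gripper_width: 0.0401
t 27.38 q [-33.8  -1.6 107.8  -0.   73.3  51.5] p [ 0.4937 -0.1951  0.2173] f [ 0.3 -1.   1.6] w 0.0401
[[0.997, 0.081, 0.009], [0.081, -0.997, -0.006], [0.008, 0.007, -1.0]]
knob 873 [390. 160.] ((539.660888671875, -280.1609802246094), (39.00968551635742, 13.380699157714844), 8.407590866088867) 0.0925
knob 825 [285. 168.] ((526.2390747070312, -197.15762329101562), (39.02927780151367, 13.910774230957031), 9.041367530822754) 0.0926
knob 870 [182. 176.] ((512.9138793945312, -113.8430404663086), (38.72081756591797, 13.594718933105469), 9.39553451538086) 0.0925
bar ((577.1705932617188, -188.69281005859375), (36.066673278808594, 210.07762145996094), 9.2452974319458) 0.04188439959406633
```

View pics/w22.png

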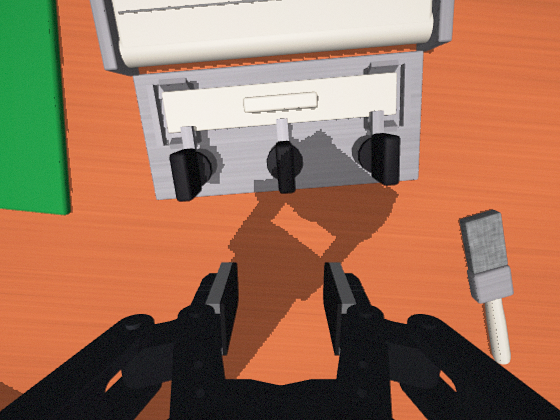

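View pics/s22.png

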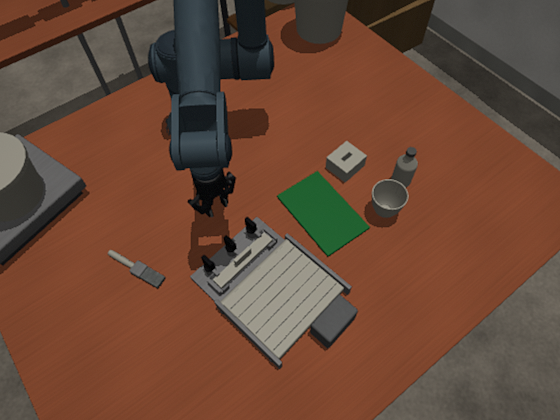

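```bash
python3 -c "
from station import job_done;print(job_done())"
```

```text
the job is handed in; nothing more can be done
None
```

The job is done and handed in at about 27.4 s of the 72 s allowed; no verdict was reported.

**What I did:**
- I gripped the bar by its fin in the drying block, lifted it out, turned it and laid it flat on the board with the fin up, then let go.
- I picked it up again by the fin, set it in its seat and released it.
- I turned the middle knob, then the left, then the right, each until it met its stop.

**Last checks (wrist camera):**
- **Bar:** it lies flat with its top at 41.9 mm (42 expected) and its axis at 9.25°. It sits about 1.5 mm off the seat's centre towards the belt, inside the 3 mm of play on each side.
- **Knobs:** the stop torque rose to 1.6, 2.0 and 2.2 N m for the middle, left and right knobs. The camera read their angles as 9.0°, 9.4° and 8.4°, against the seat's 9.3°. All three lugs are over the bar's edge.
- **Bystanders:** the tub, bottle and brush look unmoved, and the gripper is clear and open.

**What did not go cleanly:**
- When regripping the bar on the board I came down about 8 mm too low, and a fingertip pressed its slab with about 21 N. The bar did not move.
- The pads slipped a few degrees on the middle knob at its stop, and the camera confirmed afterwards that it stayed home.
- The right knob's 8.4° disagrees with the other two by almost 1°. I put this down to camera noise, because the stop torque was clear.

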